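# Swap two check weights left in each other's pockets and snap the case shut

### The job

The two largest weights of this check-weight set were put back into each other's pockets, so the large one stands proud and the lid cannot close. Put each one into the pocket that fits it, upright and right down on the pocket floor, without disturbing the two little weights in the front row or the things lying round the case; then swing the lid over and press its front edge down until the catch snaps and holds it fully shut.

Things in the scene. Friction and masses are not known exactly. Their poses are not given: they have to be found in the camera images.
- case: fixed open grey weight case: base 112 (x) by 178 (y) by 34 mm high; origin under its middle on the bench, x to its back (hinge side), y to its left, z up. Black blocks with pockets fill it, top 34 mm above the bench. The two main pockets are at x = 16, y = +42 and -42 mm; which is on which side varies. The front row at x = -35 mm holds the two little weights
- large_weight: 500 g steel weight: body 38 mm across, 44 high; neck 19 across; knob 26 across from 52 to 62 mm up; 64 high in all. Origin at the centre of its underside, z up. At the start it stands on the 6 mm deep upper step of the small pocket, 58 mm proud of the blocks
- small_weight: 200 g steel weight of the same form: body 28 mm across, 32 high; neck 14 across; knob 19 across from 39 to 46 mm up; 48 high in all. Origin at the centre of its underside, z up. At the start it stands on the floor of the large pocket, 24 mm proud of the blocks
- large_pocket (a point): centre of the floor of the large weight's pocket: round, vertical, 42 mm across, 24 deep, floor 10 mm above the bench. Axes like the case's
- small_pocket (a point): centre of the floor of the small weight's pocket: round, vertical, 32 mm across, 18 deep in all, floor 16 mm above the bench; its upper 6 mm are widened to 42 mm across. Axes like the case's
- lid (a joint): lid angle, rad: 0 shut, 1.45 at its stop; starts at 1.36 to 1.42, leaning over the main pockets so that a gripper straight down would hit it: reach in from the front, tool leaning about 30 degrees towards the robot. Friction (0.22 Nm) holds it at any angle. It first rests on the catch at about 0.07; 8 to 10 N down on its front edge snap it past, then the catch holds it at 0
- lid_hinge (a point): middle of the lid's hinge line, which runs along the case's y, at x = 58, z = 34 mm in the case's frame. The lid is a hollow shell, 112 by 178 mm, 48 deep: shut, its top is 82 mm above the bench, with room below for weights up to 41 mm proud of the blocks
- lid_press (a point): point on the lid's flat outer top face, midway across, 14 mm in from its front edge: 100 mm forward of and 48 mm above the hinge line when shut; turns with the lid, its z axis is the face's outward normal. In front the lid has a 28 mm wide catch leg reaching 16 mm below its rim
- weight_100: 100 g weight, 20 mm across, 37 mm high, in the front row at x = -35, y = +36 mm in the case's frame, 17 mm proud; leave it there. Origin at the centre of its underside
- weight_50: 50 g weight, 16 mm across, 29 mm high, in the front row at x = -35, y = -36 mm in the case's frame, 9 mm proud; leave it there. Origin at the centre of its underside
- brush: dusting brush, 191 mm long, 45 wide, 14 high, lying to the left of the case; leave it. Origin under its middle
- dish: clear petri dish, 59 mm across, 14 high, to the right of the case; leave it. Origin under its middle
Things that resemble listed ones, but are neither listed nor needed, are in the scene too. What is shaped like the large_weight but blue or green is not meant.

How it is judged:
By the outcome, as a careful person would: the job done as asked, in the order asked, and still so for the second after the job is handed in, with the robot touching nothing.
It also fails if it takes over 72 s, if anything falls off the work surface, if the arm or the gripper's body presses on something with over 40 N, if the wrist force passes 120 N, or if a joint passes its speed limit or range.

### The arm

A 6-joint arm with a two-finger parallel gripper is mounted at the origin on the work surface; the furniture and walls round the work are solid. World frame = base frame: x ahead of the robot, y to its left, z up, the work surface at z = 0. Lengths are in m, angles in rad, forces in N, time in s.
With the tool pointing down it reaches from about 0.225 to 0.875 m from the base axis. Payload 3.4 kg.
Tool frame: the origin (TCP) lies between the finger pads; the fingertips stand 22 mm ahead of it and the grasp point (between the pads) lies 3 mm ahead of it (manip.finger_overhang is the distance from the TCP to the fingertips, in m); z points along the fingers, y is the line along which they close (so a half turn about z gives the same grasp; the last joint's range is limited). The gripper opens to 85 mm and grips with 20 to 120 N. Pads are 22 mm wide; open, the fingers measure 114 mm over their backs; the gripper's body (76 mm by 85 mm) begins 54 mm behind the grasp point. The pads swing forward as they close: fully open they stand 13 mm farther back than shut.
Start: joints at [-1.393, 0.276, 1.505, -0, 1.361, -0.121], TCP at [0.169, -0.55, 0.253] pointing down, gripper open.
Joint ranges: [-2.89, 2.89], [-0.75, 2.08], [0.22, 2.7], [-1.18, 4.32], [0.11, 2.71], [-2.7, 2.7]. Speed limits (rad/s): [2.57, 2.57, 3.14, 3.14, 3.14, 3.14].

### API

Orientations are given as a unit quaternion [w, x, y, z].
In Python, from rig import get_state, eyes, order, manip gives the robot as it stands.
- The arm moves only by the tool drive_tool, never from a script. Its argument "rows" is a list of rows, each a list of 4 numbers: the shift along the tool's x, y, z in units of 25 mm (1.0 is 25 mm), then the turn about the tool's z in units of 6 degrees (1.0 is 6 degrees). A call has exactly 8 rows; each row is the pose to reach, as a shift and turn from the pose commanded when the call began, along the tool's axes at that moment; what a row does not reach only later rows make up. A row lasts 1/12 s, in which the tool goes at most 41.7 mm and 7.16 degrees, less where a joint would pass 70% of its speed; a pose out of reach is approached as far as the arm can. A call with a gripper value outside its range is refused whole. "grip" is the finger opening in mm, from 0 to 85.4, set as the call begins (left out, the last holds). The fingers move at their own pace and stop on an object; "newtons" is the grip in N (left out, the last holds). Time passes only in rows, so rows that repeat a pose let the fingers close, or fill a call up. It gives the time, the measured TCP pose, the force, the opening and the grip force at its end, in the units of the state.
- get_state(): the state, without advancing time (a new reading comes with each control period).
- eyes.get_image(name): name is "scene" or "side" or "wrist"; returns (picture, depth): 400x640x3 uint8, red, green, blue; 400x640 float32, m along the optical axis (not along the pixel's ray), 0 where there is no reading.
- eyes.camera_info(name): a dict with "fx", "fy", "cx", "cy" (pixels), "R" (3x3) and "t" (3): a world point X has camera coordinates R X + t. Camera axes: x right, y down, z forward; pixel columns grow to the right and rows downward; lengths in m; the calibration is good to about 2 mm. The wrist camera is an equidistant fisheye: a pixel r from the principal point sees the ray r / f radians off the axis. A picture is of the moment at which its call begins: read the wrist's pose just before it. camera_info takes no time and is no camera call; for the wrist camera it gives the pose at the moment of the call.
- order.sign_off(): hands the job in; it is judged then, once.
The state is a dict: "clock": time; "qpos": joint angles; "qd": joint speeds; "effort": joint torques, N m; "position": TCP position; "ee_rot": TCP orientation; "contact_force": force on the tool from outside, world axes, zero at the start; "moment": the same for the moment, N m; "width": finger opening in m; "gripper_force": force on a finger pad.
Only numpy, scipy, OpenCV 4.12 (cv2) and the standard library are available. Lean on these libraries where they do the work, as an engineer would, in place of code of your own. Each camera call takes 0.05 s, during which the arm holds its last target. There are 200 camera calls.

## Working session

There is one attempt and no reset: what is moved stays moved. The work goes in short steps, Python scripts to look and compute and a tool call to move; the robot and the scene stay as the last step left them, time stands still between calls to the robot, and variables do not carry over. Pictures are saved under pics/ and viewed, at most 10 in all, crops included, and the job is handed in when it is done.

Besides the shell and the picture viewer there is one more tool, called in YAML: its name, and indented under it one key for each argument. drive_tool: Moves the arm, as the interface text tells. Its arguments: {"type":"object","properties":{"rows":{"type":"array","items":{"type":"array","items":{"type":"number"}}},"grip":{"type":"number"},"newtons":{"type":"number"}},"required":["rows"]}

```bash
ls; mkdir -p pics; python3 - <<'E'
from rig import get_state, eyes, order, manip
import cv2,numpy as np
s=get_state();print({k:np.round(v,4).tolist() if not isinstance(v,float) else v for k,v in s.items()})
for n in("scene","side"):
    p,d=eyes.get_image(n);cv2.imwrite(f"pics/{n}0.png",p[:,:,::-1]);np.save(f"{n}0_d.npy",d)
    i=eyes.camera_info(n);print(n,{k:np.round(v,4).tolist() for k,v in i.items()})
print([x for x in dir(manip) if x[0]!='_'])
E
```

```text
pics
{'clock': 0.0, 'qpos': [-1.393, 0.2766, 1.5062, 0.0, 1.3607, -0.121], 'qd': [0.0016, 0.0007, -0.0002, -0.0008, -0.0032, 0.0002], 'effort': [0.0, -41.6771, -24.5808, -0.0004, 0.011, -0.0], 'position': [0.1692, -0.549, 0.2524], 'ee_rot': [-0.0009, 0.9889, 0.1488, -0.0], 'contact_force': [-0.437, 1.5215, 0.0526], 'moment': [-0.0071, -0.0219, 0.0659], 'gripper_force': 0.0, 'width': 0.08538783282380939}
scene {'fx': 433.0784, 'fy': 433.0784, 'cx': 320.4676, 'cy': 200.9385, 'R': [[-0.4615, -0.8871, -0.0129], [-0.6611, 0.3536, -0.6617], [0.5916, -0.2968, -0.7496]], 't': [0.2074, 0.3554, 0.893]}
side {'fx': 418.4853, 'fy': 418.4853, 'cx': 314.032, 'cy': 200.2024, 'R': [[0.9829, -0.1834, -0.0186], [-0.1139, -0.5246, -0.8437], [0.1449, 0.8313, -0.5365]], 't': [-0.4171, 0.0922, 1.1641]}
['MotionError', 'finger_overhang']
```

View pics/scene0.png

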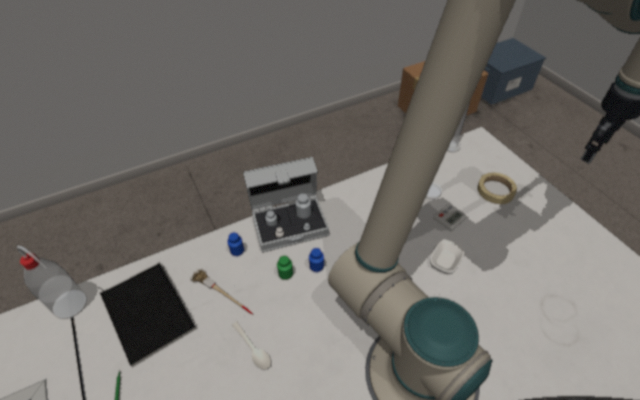

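View pics/side0.png

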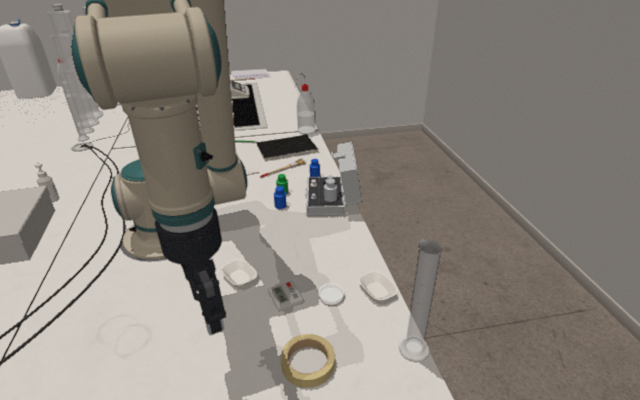

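The scene view shows the case at about (290,215), with the lid behind it. The steel large weight is at (304,205), on the right, and the small one at (271,217), on the left. There are blue look-alikes at (236,243) and (316,259) and a green one at (285,267). The side view agrees, with the large weight at (330,188). I'll confirm this in a crop and localize roughly.

```bash
cat > h.py <<'E'
from rig import get_state, eyes
import cv2,numpy as np
from scipy.spatial.transform import Rotation as Ro
def rays(i,px,fish=False):
    px=np.atleast_2d(np.array(px,float)); u=(px[:,0]-i["cx"])/i["fx"];v=(px[:,1]-i["cy"])/i["fy"]
    if fish:
        r=np.hypot(u,v)+1e-12; d=np.c_[np.sin(r)*u/r,np.sin(r)*v/r,np.cos(r)]
    else: d=np.c_[u,v,np.ones_like(u)]
    R=np.array(i["R"]);t=np.array(i["t"]);return -R.T@t, d@R   # origin, directions (world)
def onz(i,px,z,fish=False):
    o,d=rays(i,px,fish);return o+d*((z-o[2])/d[:,2])[:,None]
def proj(i,X,fish=False):
    c=np.atleast_2d(X)@np.array(i["R"]).T+np.array(i["t"])
    if fish:
        rr=np.hypot(c[:,0],c[:,1]);th=np.arctan2(rr,c[:,2])/(rr+1e-12);u,v=c[:,0]*th,c[:,1]*th
    else:u,v=c[:,0]/c[:,2],c[:,1]/c[:,2]
    return np.c_[i["fx"]*u+i["cx"],i["fy"]*v+i["cy"]]
def tri(obs):
    A=np.zeros((3,3));b=np.zeros(3)
    for o,d in obs:
        d=d/np.linalg.norm(d);P=np.eye(3)-np.outer(d,d);A+=P;b+=P@o
    X=np.linalg.solve(A,b);return X,[np.linalg.norm((np.eye(3)-np.outer(d,d)/(d@d))@(X-o)) for o,d in obs]
def pose():
    s=get_state();q=s["ee_rot"];return np.array(s["position"]),Ro.from_quat([q[1],q[2],q[3],q[0]])
E
python3 - <<'E'
from h import *
s=cv2.imread("pics/scene0.png")[150:290,215:345];d=cv2.imread("pics/side0.png")[130:225,265:375]
a=cv2.resize(s,None,fx=4,fy=4,interpolation=cv2.INTER_CUBIC);b=cv2.resize(d,None,fx=2.4,fy=2.4,interpolation=cv2.INTER_CUBIC)
c=np.zeros((560,800,3),np.uint8);c[:560,:520]=a;c[:b.shape[0],520:520+b.shape[1]]=b;cv2.imwrite("pics/crop1.png",c)
i=eyes.camera_info("scene")
j=eyes.camera_info("side")
for n,p,q in(("large knob",(304,199),(330,182)),("small knob",(271,213),(314,182))):
    o,dd=rays(i,p);o2,d2=rays(j,q);print(n,tri([(o,dd[0]),(o2,d2[0])]))
E
```

```text
large knob (array([0.4779085 , 0.03203296, 0.08617294]), [np.float64(0.001562781771327873), np.float64(0.00156278177132799)])
small knob (array([0.46434274, 0.1166837 , 0.06020621]), [np.float64(0.023471016838234104), np.float64(0.023471016838234084)])
```

View pics/crop1.png

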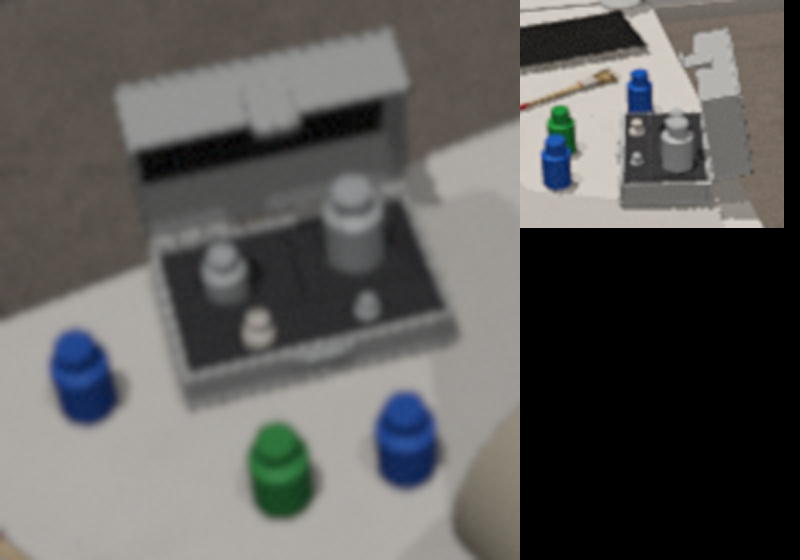

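Confirmed: the grey steel weight at scene (304,205) is the large one, because the blue and green ones stand on the bench in front of the case. It is in the right pocket, so the small pocket is on the right and the large pocket on the left. The path is clear, so I'm moving the wrist over for close measurement.

drive_tool:
  rows:
    - [1.2, -1.0, -1.5, 0.4]
    - [2, -2.2, -3, 0.8]
    - [3, -3.6, -4, 1.2]
    - [4, -5, -4, 1.6]
    - [5, -6.4, -4, 2]
    - [6, -7.8, -4, 2.4]
    - [7, -9.2, -4, 2.8]
    - [7.6, -10.5, -4, 2.85]

```text
clock: 0.77
position: [0.2684, -0.2657, 0.353]
ee_rot: [-0.0, 1.0, -0.001, 0.0]
contact_force: [1.6, -0.1, 0.0]
width: 0.0856
gripper_force: 0.0
```

```bash
python3 - <<'E'
from h import *
i=eyes.camera_info("scene")
f=lambda x,y:(x/4+215,y/4+150)
print(onz(i,[f(190,380),f(452,325),f(155,240)],0.034).round(3))
p,r=pose();print(p.round(4),r.as_matrix().round(3).tolist())
w=eyes.camera_info("wrist");R=np.array(w["R"]);print({k:w[k] for k in("fx","cx","cy")},"cam in tool",(r.inv().apply(-R.T@w["t"]-p)).round(4),(R@r.as_matrix()).round(3).tolist())
E
```

```text
[[0.43  0.171 0.034]
 [0.392 0.008 0.034]
 [0.546 0.148 0.034]]
[ 0.2684 -0.2657  0.353 ] [[1.0, -0.002, 0.001], [-0.002, -1.0, 0.0], [0.001, -0.0, -1.0]]
{'fx': 309.70691628693146, 'cx': 316.91483096653513, 'cy': 200.69698320645355} cam in tool [ 0.0678  0.0004 -0.1217] [[0.001, 1.0, 0.0], [-0.964, 0.001, -0.265], [-0.265, -0.0, 0.964]]
```

drive_tool:
  rows:
    - [0.5, -1.6, 0, 0.3]
    - [1, -3.2, 0, 0.6]
    - [1.5, -4.8, 0, 0.9]
    - [2, -6.4, 0, 1.2]
    - [2.3, -8, 0, 1.5]
    - [2.6, -9.6, 0, 1.8]
    - [2.8, -11.2, 0, 2.1]
    - [2.8, -12.8, 0, 2.2]

```text
clock: 1.43
position: [0.3379, 0.0545, 0.3529]
ee_rot: [-0.0, 0.993, -0.115, 0.0]
contact_force: [0.2, 0.5, 0.4]
width: 0.0854
gripper_force: 0.0
```

```bash
python3 - <<'E'
from h import *
w=eyes.camera_info("wrist");p,d=eyes.get_image("wrist");cv2.imwrite("pics/w1.png",p[:,:,::-1]);np.savez("w1.npz",p=p,d=d,**{k:w[k] for k in w})
print(pose()[0].round(4)); print(get_state()["qpos"].round(3) if hasattr(get_state()["qpos"],"round") else get_state()["qpos"])
E
```

```text
[0.3365 0.0628 0.353 ]
[-0.029 -0.136  1.719  0.009  1.56   1.762]
```

View pics/w1.png

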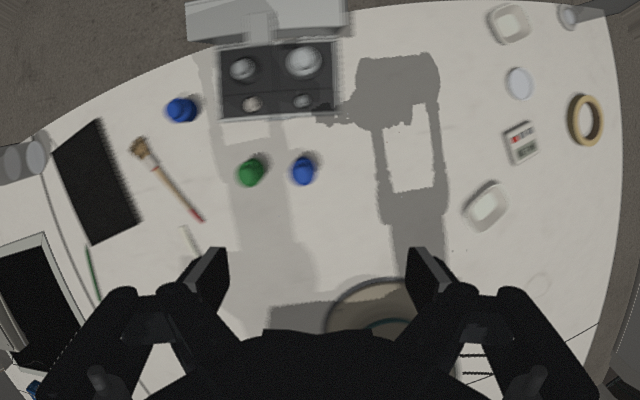

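Wrist view 1 shows the case at about (280,80), the small weight at (243,66) and the large one at (303,60). The little weights are at (250,103) and (301,101), the blue ones at (181,110) and (304,170), and the green one at (250,172). Next I locate these and the tall cylinder, to keep the paths clear.

```bash
python3 - <<'E'
from h import *
i=eyes.camera_info("scene");j=eyes.camera_info("side")
print("cyl base side",onz(j,(415,349),0.0).round(3),"scene",onz(i,(453,147),0.).round(3))
o,d=rays(j,(430,245));print("cyl top side ray at z .2,.3",[onz(j,(430,245),z).round(3).tolist() for z in(.2,.3)])
W=dict(np.load("w1.npz"))
for n,p,z in(("large top",(303,57),.092),("small top",(242,64),.058),("100",(250,102),.05),("50",(301,100),.043),("blue",(304,168),.06),("blue2",(181,108),.06),("green",(250,170),.06)):
    print(n,onz(W,p,z,True).round(3))
m=(W["p"].max(2)<50)&(np.arange(640)[None]>200)&(np.arange(640)[None]<350)&(np.arange(400)[:,None]<130)
n,l,st,c=cv2.connectedComponentsWithStats(m.astype(np.uint8));k=1+st[1:,4].argmax();print(st[k])
q=cv2.boxPoints(cv2.minAreaRect(np.argwhere(l==k)[:,::-1].astype(np.float32)));print(q);P=onz(W,q,.034,True);print(P.round(3),P.mean(0))
E
```

```text
cyl base side [[ 0.534 -0.5    0.   ]] scene [[ 0.522 -0.504  0.   ]]
cyl top side ray at z .2,.3 [[[0.569, -0.429, 0.2]], [[0.505, -0.544, 0.3]]]
large top [[0.482 0.038 0.092]]
small top [[0.502 0.12  0.058]]
100 [[0.448 0.123 0.05 ]]
50 [[0.433 0.055 0.043]]
blue [[0.342 0.072 0.06 ]]
blue2 [[0.469 0.22  0.06 ]]
green [[0.357 0.145 0.06 ]]
[221  48  44  39 542]
[[219.49292   51.6146  ]
 [260.81543   45.979713]
 [265.8844    83.15214 ]
 [224.56189   88.787025]]
[[0.536 0.153 0.034]
 [0.526 0.092 0.034]
 [0.47  0.097 0.034]
 [0.479 0.158 0.034]] [0.50300179 0.12509794 0.034     ]
```

The cylinder at (0.53,-0.50) is well clear. The commands carry no tilt of their own, so I'm testing how the arm handles the reach limit straight ahead in the case's x direction.

drive_tool:
  rows:
    - [1.6, 0.7, 0, 0]
    - [3.2, 1.4, 0, 0]
    - [4.8, 2.1, 0, 0]
    - [6.4, 2.8, 0, 0]
    - [8, 3.5, 0, 0]
    - [9.6, 4.2, 0, 0]
    - [11.2, 4.9, 0, 0]
    - [12.8, 5.5, 0, 0]

```text
clock: 2.15
position: [0.6067, -0.1478, 0.3524]
ee_rot: [-0.0, 0.993, -0.115, -0.001]
contact_force: [0.3, 0.0, 0.5]
width: 0.0852
gripper_force: 0.0
```

drive_tool:
  rows:
    - [1.6, 0, 0, 0]
    - [3.2, 0, 0, 0]
    - [4.8, 0, 0, 0]
    - [6.4, 0, 0, 0]
    - [8, 0, 0, 0]
    - [9.6, 0, 0, 0]
    - [11.2, 0, 0, 0]
    - [12.8, 0, 0, 0]

```text
clock: 2.82
position: [0.8739, -0.209, 0.3181]
ee_rot: [-0.001, 0.993, -0.115, 0.001]
contact_force: [3.0, -1.2, -4.4]
width: 0.0854
gripper_force: 0.0
```

```bash
python3 - <<'E'
from h import *
p,r=pose();print(p.round(4),r.as_matrix().round(3).tolist(),np.round(get_state()["qpos"],3))
E
```

```text
[ 0.8739 -0.209   0.3181] [[0.974, -0.228, 0.002], [-0.228, -0.974, 0.002], [0.002, -0.002, -1.0]] [-3.130e-01  8.900e-01  2.340e-01  2.000e-03  2.016e+00  1.489e+00]
```

drive_tool:
  rows:
    - [1.6, 0, 0, 0]
    - [3.2, 0, 0, 0]
    - [4.8, 0, 0, 0]
    - [6, 0, 0, 0]
    - [6, 0, 0, 0]
    - [6, 0, 0, 0]
    - [6, 0, 0, 0]
    - [6, 0, 0, 0]

```text
clock: 3.48
position: [0.915, -0.2177, 0.2848]
ee_rot: [0.004, 0.993, -0.115, 0.032]
contact_force: [1.0, -0.3, 0.4]
width: 0.0854
gripper_force: 0.0
```

```bash
python3 - <<'E'
from h import *
p,r=pose();print(p.round(4),r.as_matrix().round(3).tolist(),np.round(get_state()["qpos"],3))
E
```

```text
[ 0.915  -0.2177  0.2848] [[0.972, -0.228, 0.063], [-0.227, -0.974, -0.015], [0.065, 0.0, -0.998]] [-0.309  0.933  0.221  0.005  1.922  1.493]
```

The limit trades orientation for reach, and a 3.7° outward tilt has appeared. I'll push further and then check whether the tilt persists on the way back.

drive_tool:
  rows:
    - [1.6, 0, 0, 0]
    - [3.2, 0, 0, 0]
    - [4.8, 0, 0, 0]
    - [6.4, 0, 0, 0]
    - [8, 0, 0, 0]
    - [9.6, 0, 0, 0]
    - [11.2, 0, 0, 0]
    - [12, 0, 0, 0]

```text
clock: 4.15
position: [0.9562, -0.2269, 0.2246]
ee_rot: [0.006, 0.992, -0.115, 0.05]
contact_force: [0.2, 0.2, -0.9]
width: 0.0854
gripper_force: 0.0
```

drive_tool:
  rows:
    - [-1.6, 0, 0, 0]
    - [-3.2, 0, 0, 0]
    - [-3.2, 0, 0, 0]
    - [-3.2, 0, 0, 0]
    - [-3.2, 0, 0, 0]
    - [-3.2, 0, 0, 0]
    - [-3.2, 0, 0, 0]
    - [-3.2, 0, 0, 0]

```text
clock: 4.82
position: [0.8802, -0.2093, 0.2183]
ee_rot: [0.006, 0.992, -0.115, 0.052]
contact_force: [0.4, 0.2, 0.3]
width: 0.0855
gripper_force: 0.0
```

```bash
python3 - <<'E'
from h import *
p,r=pose();print(p.round(4),r.as_matrix().round(3).tolist(),np.round(get_state()["qpos"],3))
E
```

```text
[ 0.8802 -0.2093  0.2183] [[0.968, -0.228, 0.101], [-0.227, -0.974, -0.024], [0.104, 0.001, -0.995]] [-0.313  0.777  0.714  0.008  1.546  1.488]
```

The tilt persists, at 5.9°, and accumulates. I'll push along the radial up-and-out direction, which prevents sliding, to build up about 30°.

drive_tool:
  rows:
    - [1.4, 0, -0.9, 0]
    - [2.8, 0, -1.8, 0]
    - [4.2, 0, -2.7, 0]
    - [5.6, 0, -3.6, 0]
    - [7, 0, -4.5, 0]
    - [8.4, 0, -5.4, 0]
    - [9.8, 0, -6.3, 0]
    - [11.2, 0, -7.2, 0]

```text
clock: 5.48
position: [0.9351, -0.2216, 0.2976]
ee_rot: [0.008, 0.991, -0.114, 0.07]
contact_force: [-1.0, 0.2, 0.8]
width: 0.0857
gripper_force: 0.0
```

```bash
python3 - <<'E'
from h import *
p,r=pose();print(p.round(4),r.as_matrix().round(3).tolist(),np.round(get_state()["qpos"],3))
E
```

```text
[ 0.9351 -0.2216  0.2976] [[0.964, -0.228, 0.137], [-0.226, -0.974, -0.033], [0.141, 0.001, -0.99]] [-0.309  0.923  0.22   0.011  1.858  1.496]
```

drive_tool:
  rows:
    - [30, 0, -14, 0]
    - [30, 0, -14, 0]
    - [30, 0, -14, 0]
    - [30, 0, -14, 0]
    - [30, 0, -14, 0]
    - [30, 0, -14, 0]
    - [30, 0, -14, 0]
    - [30, 0, -14, 0]

```text
clock: 6.15
position: [0.9375, -0.2216, 0.3169]
ee_rot: [0.01, 0.99, -0.114, 0.088]
contact_force: [0.6, 0.7, -0.1]
width: 0.0855
gripper_force: 0.0
```

```bash
python3 - <<'E'
from h import *
p,r=pose();print(p.round(4),r.as_matrix().round(3).tolist(),np.round(get_state()["qpos"],3))
E
```

```text
[ 0.9375 -0.2216  0.3169] [[0.959, -0.228, 0.171], [-0.224, -0.974, -0.041], [0.176, 0.001, -0.984]] [-0.309  0.903  0.22   0.014  1.841  1.497]
```

drive_tool:
  rows:
    - [30, 0, -6, 0]
    - [30, 0, -6, 0]
    - [30, 0, -6, 0]
    - [30, 0, -6, 0]
    - [30, 0, -6, 0]
    - [30, 0, -6, 0]
    - [30, 0, -6, 0]
    - [30, 0, -6, 0]

```text
clock: 6.82
position: [0.9649, -0.2276, 0.291]
ee_rot: [0.013, 0.988, -0.114, 0.106]
contact_force: [0.1, 0.2, 0.1]
width: 0.0855
gripper_force: 0.0
```

drive_tool:
  rows:
    - [6, 0, 0, 0]
    - [6, 0, 0, 0]
    - [6, 0, 0, 0]
    - [6, 0, 0, 0]
    - [6, 0, 0, 0]
    - [6, 0, 0, 0]
    - [6, 0, 0, 0]
    - [6, 0, 0, 0]

```text
clock: 7.48
position: [0.9916, -0.2337, 0.2668]
ee_rot: [0.015, 0.985, -0.114, 0.126]
contact_force: [-0.3, 0.4, -0.1]
width: 0.085
gripper_force: 0.0
```

drive_tool:
  rows:
    - [6, 0, -6, 0]
    - [6, 0, -6, 0]
    - [6, 0, -6, 0]
    - [6, 0, -6, 0]
    - [6, 0, -6, 0]
    - [6, 0, -6, 0]
    - [6, 0, -6, 0]
    - [6, 0, -6, 0]

```text
clock: 8.15
position: [0.9601, -0.2261, 0.3526]
ee_rot: [0.017, 0.983, -0.114, 0.145]
contact_force: [0.2, -0.3, -0.4]
width: 0.0853
gripper_force: 0.0
```

```bash
python3 - <<'E'
from h import *
p,r=pose();print(p.round(4),r.as_matrix().round(3).tolist(),np.round(get_state()["qpos"],3))
E
```

```text
[ 0.9601 -0.2261  0.3526] [[0.932, -0.228, 0.281], [-0.218, -0.974, -0.067], [0.289, 0.001, -0.957]] [-0.309  0.874  0.221  0.022  1.755  1.499]
```

About 2.2° per call, and the tilt is now 16.8°. Continuing.

drive_tool:
  rows:
    - [6, 0, -2, 0]
    - [6, 0, -2, 0]
    - [6, 0, -2, 0]
    - [6, 0, -2, 0]
    - [6, 0, -2, 0]
    - [6, 0, -2, 0]
    - [6, 0, -2, 0]
    - [6, 0, -2, 0]

```text
clock: 8.82
position: [0.9667, -0.2275, 0.3649]
ee_rot: [0.019, 0.98, -0.113, 0.163]
contact_force: [-1.2, -0.3, 0.5]
width: 0.0851
gripper_force: 0.0
```

drive_tool:
  rows:
    - [6, 0, -2, 0]
    - [6, 0, -2, 0]
    - [6, 0, -2, 0]
    - [6, 0, -2, 0]
    - [6, 0, -2, 0]
    - [6, 0, -2, 0]
    - [6, 0, -2, 0]
    - [6, 0, -2, 0]

```text
clock: 9.48
position: [0.9712, -0.2284, 0.3821]
ee_rot: [0.022, 0.977, -0.113, 0.182]
contact_force: [-0.1, 0.2, -0.3]
width: 0.0852
gripper_force: 0.0
```

drive_tool:
  rows:
    - [6, 0, -2, 0]
    - [6, 0, -2, 0]
    - [6, 0, -2, 0]
    - [6, 0, -2, 0]
    - [6, 0, -2, 0]
    - [6, 0, -2, 0]
    - [6, 0, -2, 0]
    - [6, 0, -2, 0]

```text
clock: 10.15
position: [0.9739, -0.2288, 0.402]
ee_rot: [0.024, 0.973, -0.112, 0.201]
contact_force: [0.4, -0.0, -0.3]
width: 0.0854
gripper_force: 0.0
```

drive_tool:
  rows:
    - [6, 0, -2, 0]
    - [6, 0, -2, 0]
    - [6, 0, -2, 0]
    - [6, 0, -2, 0]
    - [6, 0, -2, 0]
    - [6, 0, -2, 0]
    - [6, 0, -2, 0]
    - [6, 0, -2, 0]

```text
clock: 10.82
position: [0.9746, -0.2289, 0.4245]
ee_rot: [0.026, 0.969, -0.112, 0.221]
contact_force: [-0.1, -0.8, -0.3]
width: 0.0852
gripper_force: 0.0
```

drive_tool:
  rows:
    - [6, 0, -2, 0]
    - [6, 0, -2, 0]
    - [6, 0, -2, 0]
    - [6, 0, -2, 0]
    - [6, 0, -2, 0]
    - [6, 0, -2, 0]
    - [6, 0, -2, 0]
    - [6, 0, -2, 0]

```text
clock: 11.48
position: [0.9735, -0.2285, 0.4491]
ee_rot: [0.028, 0.964, -0.111, 0.24]
contact_force: [0.2, -0.5, -0.3]
width: 0.0854
gripper_force: 0.0
```

```bash
python3 - <<'E'
from h import *
p,r=pose();print(p.round(4),r.as_matrix().round(3).tolist(),np.round(get_state()["qpos"],3))
E
```

```text
[ 0.9735 -0.2285  0.4491] [[0.86, -0.228, 0.456], [-0.201, -0.974, -0.108], [0.468, 0.001, -0.884]] [-0.313  0.791  0.222  0.038  1.643  1.5  ]
```

The tilt is 27.9° and the tool's y axis is aligned with the case. Returning to above the case to measure.

drive_tool:
  rows:
    - [-1.4, -0.4, -0.3, 0]
    - [-2.8, -0.8, -0.6, 0]
    - [-4.2, -1.2, -1, 0]
    - [-5.6, -1.7, -1.3, 0]
    - [-7, -2.1, -1.6, 0]
    - [-8.5, -2.5, -2, 0]
    - [-10, -2.9, -2.3, 0]
    - [-11.4, -3.3, -2.6, 0]

```text
clock: 12.15
position: [0.7149, -0.0828, 0.3724]
ee_rot: [0.028, 0.964, -0.111, 0.24]
contact_force: [0.2, 0.8, 1.0]
width: 0.0854
gripper_force: 0.0
```

drive_tool:
  rows:
    - [-1.4, -0.4, -0.3, 0]
    - [-2.8, -0.8, -0.6, 0]
    - [-4.2, -1.2, -1, 0]
    - [-5.6, -1.7, -1.3, 0]
    - [-7, -2.1, -1.6, 0]
    - [-8.5, -2.5, -2, 0]
    - [-10, -2.9, -2.3, 0]
    - [-11, -3.2, -2.6, 0]

```text
clock: 12.82
position: [0.4654, 0.0571, 0.2996]
ee_rot: [0.028, 0.964, -0.111, 0.238]
contact_force: [-0.9, 0.2, -0.7]
width: 0.0853
gripper_force: 0.0
```

```bash
python3 - <<'E'
from h import *
eyes.get_image("wrist")
import time
p,r=pose();print(p.round(4),r.as_matrix().round(3).tolist(),np.round(get_state()["qpos"],3))
w=eyes.camera_info("wrist");p,d=eyes.get_image("wrist");cv2.imwrite("pics/w2.png",p[:,:,::-1]);np.savez("w2.npz",p=p,d=d,**{k:w[k] for k in w})
E
```

```text
[0.4614 0.0585 0.2981] [[0.864, -0.227, 0.449], [-0.201, -0.974, -0.106], [0.461, 0.001, -0.887]] [ 0.081 -0.128  1.94  -0.185  0.878  1.967]
```

View pics/w2.png

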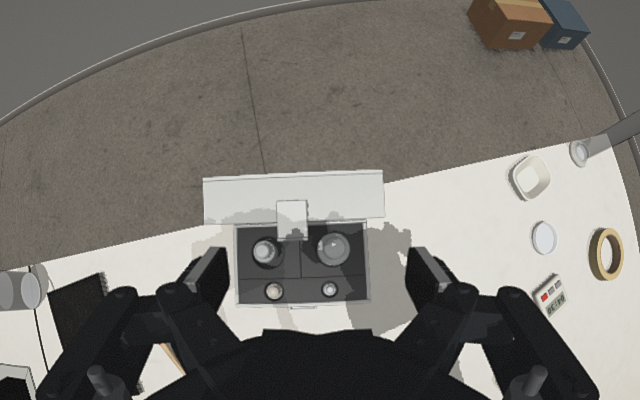

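Wrist view 2 shows the case interior clearly: the large weight at about (333,249), the small at (264,251), the 100 g at (275,291) and the 50 g at (329,289). The catch leg is at (292,218). I'll shift to take a second view from another place and then triangulate.

drive_tool:
  rows:
    - [-0.5, 0.5, 0.5, 0]
    - [-1, 1, 1, 0]
    - [-1.5, 1.5, 1.5, 0]
    - [-1.5, 2, 2, 0]
    - [-1.5, 2.4, 2.4, 0]
    - [-1.5, 2.4, 2.4, 0]
    - [-1.5, 2.4, 2.4, 0]
    - [-1.5, 2.4, 2.4, 0]
  grip: 60

```text
clock: 13.58
position: [0.4519, -0.0011, 0.2319]
ee_rot: [0.028, 0.964, -0.112, 0.241]
contact_force: [-0.3, -0.5, 0.4]
width: 0.0603
gripper_force: 0.0
```

```bash
python3 - <<'E'
from h import *
w=eyes.camera_info("wrist");p,d=eyes.get_image("wrist");np.savez("w3.npz",p=p,d=d,**{k:w[k] for k in w})
p0,r=pose();print(p0.round(4),r.as_matrix().round(3).tolist())
A=dict(np.load("w2.npz"));o=-A["R"].T@A["t"];o3=-w["R"].T@np.array(w["t"]);print("cams",o.round(3),o3.round(3))
X=np.array([onz(A,q,z,True)[0] for q,z in(((333,247),.092),((264,250),.058),((275,290),.05),((329,288),.043))]);print(X.round(4));print(proj(w,X,True).round(0))
u=proj(w,X,True).mean(0).astype(int);x0,y0=max(u[0]-130,0),max(u[1]-110,0)
c1=cv2.resize(A["p"][165:315,195:390,::-1],None,fx=2,fy=2,interpolation=cv2.INTER_CUBIC);c2=cv2.resize(p[y0:y0+220,x0:x0+200,::-1],None,fx=2,fy=2,interpolation=cv2.INTER_CUBIC)
C=np.zeros((600,800,3),np.uint8);C[:c1.shape[0],:390]=c1[:,:390];h=min(600,c2.shape[0]);C[:h,400:400+c2.shape[1]]=c2[:h];cv2.imwrite("pics/crop2.png",C);print(x0,y0)
E
```

```text
[ 0.4519 -0.0008  0.232 ] [[0.859, -0.228, 0.458], [-0.201, -0.974, -0.108], [0.47, 0.001, -0.883]]
cams [0.466 0.057 0.437] [ 0.455 -0.002  0.371]
[[0.4826 0.035  0.092 ]
 [0.4993 0.1164 0.058 ]
 [0.4479 0.1149 0.05  ]
 [0.4352 0.0487 0.043 ]]
[[270. 249.]
 [199. 251.]
 [211. 298.]
 [274. 298.]]
108 163
```

View pics/crop2.png

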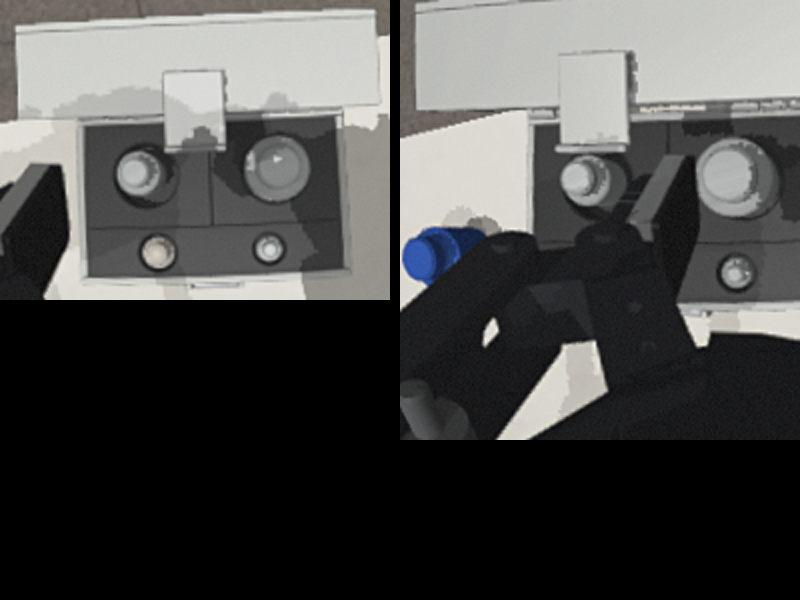

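Crop, left view: small knob (137,172), large knob (278,161), 100 g (158,250), 50 g (269,249), case rim corners (80,284) and (350,273). Right view: small knob (577,178), large knob (731,174), 50 g (737,270). Triangulating these and fitting the case frame.

```bash
python3 - <<'E'
from h import *
from scipy.optimize import least_squares
A=dict(np.load("w2.npz"));B=dict(np.load("w3.npz"))
a=lambda x,y:(x/2+195,y/2+165);b=lambda x,y:((x-400)/2+108,y/2+163)
def T(q,s):
    o,d=rays(A,q,True);o2,d2=rays(B,s,True);return tri([(o,d[0]),(o2,d2[0])])
L=T(a(278,160),b(731,174));S=T(a(137,172),b(577,178));F=T(a(269,249),b(737,270))
for n,k,z in(("large",L,.092),("small",S,.058),("50",F,.043)):print(n,k[0].round(4),"expect z",z,"gap",k[1][0].round(4))
W=[(a(278,160),.092),(a(137,172),.058),(a(158,249),.051),(a(269,249),.043)]
P=np.array([onz(A,q,z,True)[0,:2] for q,z in W]);Q=np.array([onz(B,b(x,y),z,True)[0,:2] for x,y,z in((731,174,.092),(577,178,.058),(737,270,.043))])
print(P.round(4),Q.round(4))
# outer rim corners (z .034) in view A: front-left, front-right, plus B pts none
c=onz(A,[a(80,284),a(350,273)],.034,True)[:,:2];print(c.round(4),np.linalg.norm(c[0]-c[1]))
hole=onz(A,a(147,176),.034,True)[0,:2];print("hole",hole)
m=np.array([[-35,36],[-35,-36],[16,-42],[-56,89],[-56,-89]])/1e3
obs=np.array([P[2],(P[3]+Q[2])/2,(P[0]+Q[0])/2,c[0],c[1]])
def f(v):
    R=np.array([[np.cos(v[2]),-np.sin(v[2])],[np.sin(v[2]),np.cos(v[2])]]);return (m@R.T+v[:2]-obs)
s=least_squares(lambda v:f(v).ravel(),[.46,.08,-.23]);v=s.x;print("case",v.round(4),np.degrees(v[2]));print((f(v)*1e3).round(1))
R=np.array([[np.cos(v[2]),-np.sin(v[2])],[np.sin(v[2]),np.cos(v[2])]])
for n,q in(("Lpocket",(.016,.042)),("Spocket",(.016,-.042))):print(n,(R@q+v[:2]).round(4))
E
```

```text
large [0.4832 0.0331 0.0833] expect z 0.092 gap 0.0018
small [0.4975 0.1161 0.0653] expect z 0.058 gap 0.0001
50 [0.433  0.0482 0.0321] expect z 0.043 gap 0.0007
[[0.4845 0.0334]
 [0.4982 0.1173]
 [0.4488 0.1159]
 [0.4332 0.0486]] [[0.4806 0.0324]
 [0.4985 0.119 ]
 [0.4344 0.0465]]
[[0.435  0.1752]
 [0.4039 0.0008]] 0.1771826793247602
hole [0.49633091 0.11509904]
case [ 0.475   0.0766 -0.1845] -10.568369871053827
[[-1.6  2.6]
 [ 0.2  0.1]
 [ 0.5 -0.5]
 [ 1.3 -0.8]
 [-0.3 -1.4]]
Lpocket [0.4984 0.115 ]
Spocket [0.483  0.0324]
```

```bash
python3 - <<'E'
from h import *
for nm in("w2","w3"):
    A=dict(np.load(nm+".npz"));a=(lambda x,y:(x/2+195,y/2+165)) if nm=="w2" else (lambda x,y:((x-400)/2+108,y/2+163))
    def pt(q):
        d=A["d"][int(round(q[1]))-1:int(round(q[1]))+2,int(round(q[0]))-1:int(round(q[0]))+2];o,r=rays(A,q,True)
        z=np.median(d);rc=r@A["R"].T;return (o+r[0]*z/rc[0,2])
    pts=dict(large=(278,160),small=(137,172),w100=(158,250),w50=(269,249),block=(200,250)) if nm=="w2" else dict(large=(731,174),small=(577,178),w50=(737,270))
    for k,q in pts.items():print(nm,k,pt(a(*q)).round(4))
A=dict(np.load("w2.npz"));g=cv2.GaussianBlur(cv2.cvtColor(A["p"],cv2.COLOR_RGB2GRAY),(0,0),.8).astype(float)
E=[]
for u in range(242,362):
    r=g[296:311,u];k=np.argmax(np.diff(r));E.append((u,296.5+k))
P=onz(A,E,.034,True)[:,:2]
vx,vy,x,y=cv2.fitLine(P.astype(np.float32),cv2.DIST_HUBER,0,.001,.001).ravel();print("front edge yaw",np.degrees(np.arctan2(-vx,vy)) if vy>0 else np.degrees(np.arctan2(vx,-vy)),x,y)
for s,(u0,u1),sg in(("left",(232,245),-1),("right",(355,375),1)):
    E=[]
    for v in range(232,298):
        r=g[v,u0:u1];k=np.argmax(sg*np.diff(r));E.append((u0+.5+k,v))
    P=onz(A,E,.034,True)[:,:2];vx,vy,x,y=cv2.fitLine(P.astype(np.float32),cv2.DIST_HUBER,0,.001,.001).ravel();print(s,"yaw",np.degrees(np.arctan(vy/vx)),x,y)
E
```

```text
w2 large [0.4844 0.0334 0.0927]
w2 small [0.4982 0.1171 0.0589]
w2 w100 [0.4482 0.1161 0.0505]
w2 w50 [0.4333 0.0486 0.0441]
w2 block [0.4418 0.0917 0.0351]
w3 large [0.4805 0.0322 0.0931]
w3 small [0.4983 0.1184 0.0594]
w3 w50 [0.4345 0.0464 0.0439]
front edge yaw -10.574748 0.42176223 0.07774149
left yaw -10.59248 0.4893227 0.16030152
right yaw -10.01147 0.45939916 -0.0049007987
```

The depth heights agree with the text (92.7/92, 58.9/58, 50/51, 44/43, block 35/34 mm), and the yaw is -10.5°. So the large pocket is at (0.498,0.116) and the small one at (0.483,0.033). Next I work out the small-weight approach in tool units.

```bash
cat >> h.py <<'E'
C=np.array([.475,.0773]);YAW=np.radians(-10.5);RC=np.array([[np.cos(YAW),-np.sin(YAW)],[np.sin(YAW),np.cos(YAW)]])
def case(x,y):return RC@[x/1e3,y/1e3]+C
def go(*ts):
    p,r=pose();f=get_state()["contact_force"];print("at",p.round(4),"z",r.as_matrix()[:,2].round(3),"F",np.round(f,1),"case xy",(RC.T@(p[:2]-C)*1e3).round(1))
    for t in ts:
        d=r.inv().apply(np.array(t)-p)/.025;print(" d",d.round(2),"rows>=",np.ceil(np.linalg.norm(d)/1.66));p=np.array(t)
E
python3 - <<'E'
from h import *
z=pose()[1].as_matrix()[:,2];K=np.array([.4983,.1178,.0535]);G=K-.017*z;print(G)
go(G-.09*z,G)
E
```

```text
[0.49051922 0.11963109 0.06850355]
at [ 0.4519 -0.0008  0.232 ] z [ 0.458 -0.108 -0.883] F [-0.1  0.   0.6] case xy [ -8.5 -81. ]
 d [-2.72 -5.05  2.36] rows>= 4.0
 d [ 0.  -0.   3.6] rows>= 3.0
```

drive_tool:
  rows:
    - [-0.5, -1.2, 0.3, 0]
    - [-1, -2.4, 0.8, 0]
    - [-1.6, -3.6, 1.4, 0]
    - [-2.2, -4.6, 1.9, 0]
    - [-2.7, -5, 2.36, 0]
    - [-2.72, -5.05, 2.36, 0]
    - [-2.72, -5.05, 2.36, 0]
    - [-2.72, -5.05, 2.36, 0]
  grip: 45

```text
clock: 14.3
position: [0.449, 0.1296, 0.1481]
ee_rot: [0.028, 0.964, -0.111, 0.241]
contact_force: [-0.3, -0.0, -0.1]
width: 0.045
gripper_force: 0.0
```

drive_tool:
  rows:
    - [0, 0, 0.6, 0]
    - [0, 0, 1.2, 0]
    - [0, 0, 1.8, 0]
    - [0, 0, 2.3, 0]
    - [0, 0, 2.7, 0]
    - [0, 0, 2.9, 0]
    - [0, 0, 2.9, 0]
    - [0, 0, 2.9, 0]

```text
clock: 14.97
position: [0.4829, 0.1198, 0.0859]
ee_rot: [0.027, 0.964, -0.112, 0.239]
contact_force: [0.4, 0.1, 0.2]
width: 0.0451
gripper_force: 0.0
```

```bash
python3 - <<'E'
from h import *
go([.4905,.1196,.0685])
w=eyes.camera_info("wrist");p,d=eyes.get_image("wrist");np.savez("w4.npz",p=p,d=d,**{k:w[k] for k in w})
K=np.array([.4983,.1178,.058]);print(proj(w,[K,[*case(16,42),.034],[*case(16,-42),.092]],True).round(1))
cv2.imwrite("pics/w4.png",cv2.resize(p[150:400,160:480,::-1],None,fx=2.4,fy=2.4,interpolation=cv2.INTER_CUBIC))
E
```

```text
at [0.4829 0.1198 0.0859] z [ 0.455 -0.106 -0.884] F [0.4 0.1 0.2] case xy [ 0.  43.2]
 d [-0.06 -0.06  0.75] rows>= 1.0
[[313.9 246.4]
 [317.7 248.2]
 [491.2 227.3]]
```

View pics/w4.png

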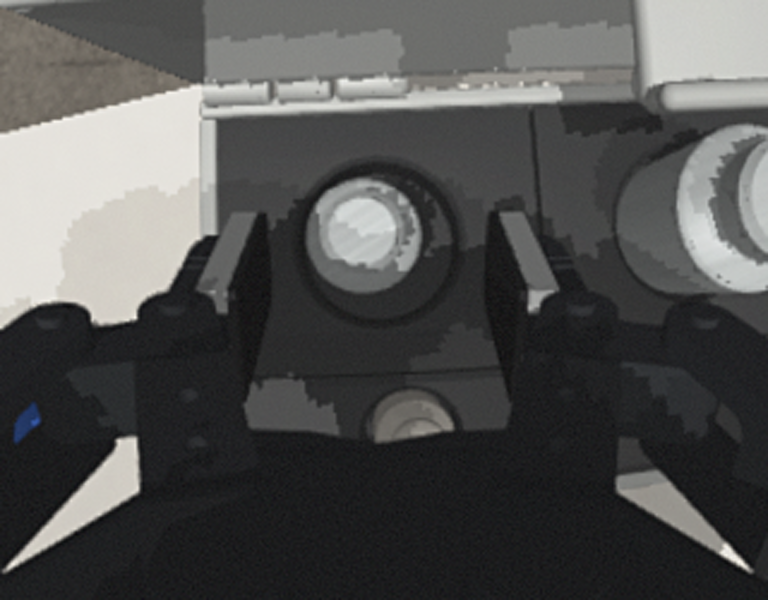

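In the crop the small knob is at (365,230), or (312,246) in the full frame, against a prediction of (314,246). The pocket ring is centred at (380,240). The fingers straddle the knob with clearance. Closing in and gripping.

drive_tool:
  rows:
    - [-0.06, -0.06, 0.2, 0]
    - [-0.06, -0.06, 0.4, 0]
    - [-0.06, -0.06, 0.6, 0]
    - [-0.06, -0.06, 0.75, 0]
    - [-0.06, -0.06, 0.75, 0]
    - [-0.06, -0.06, 0.75, 0]
    - [-0.06, -0.06, 0.75, 0]
    - [-0.06, -0.06, 0.75, 0]

```text
clock: 15.68
position: [0.4913, 0.1181, 0.0725]
ee_rot: [0.025, 0.966, -0.109, 0.234]
contact_force: [0.4, 0.0, 0.1]
width: 0.0449
gripper_force: 0.0
```

drive_tool:
  rows:
    - [0, 0, 0, 0]
    - [0, 0, 0, 0]
    - [0, 0, 0, 0]
    - [0, 0, 0, 0]
    - [0, 0, 0, 0]
    - [0, 0, 0, 0]
    - [0, 0, 0, 0]
    - [0, 0, 0, 0]
  grip: 10
  newtons: 40

```text
clock: 16.35
position: [0.4917, 0.1182, 0.0727]
ee_rot: [0.025, 0.966, -0.109, 0.234]
contact_force: [0.3, 1.1, 2.4]
width: 0.0165
gripper_force: 39.0
```

```bash
python3 - <<'E'
from h import *
go([.4905,.1196,.0685]);p,r=pose();print(r.as_matrix().round(3))
u=p+[0,0,.035];z=r.as_matrix()[:,2];b=u-.08*z;P=case(-15,-150);print("park",P)
off=p[:2]-np.array([.4983,.1178]);T=np.array([*(P+off),b[2]]);go(u,b,T,[T[0],T[1],p[2]-.0105])
w=eyes.camera_info("scene");print(proj(w,[[*P,0]]),proj(eyes.camera_info("side"),[[*P,0]]))
E
```

```text
at [0.4917 0.1182 0.0727] z [ 0.447 -0.099 -0.889] F [0.3 1.1 2.4] case xy [ 8.9 43.3]
 d [-0.13 -0.04  0.12] rows>= 1.0
[[ 0.866 -0.223  0.447]
 [-0.2   -0.975 -0.099]
 [ 0.458 -0.003 -0.889]]
park [ 0.43291585 -0.0674547 ]
at [0.4917 0.1182 0.0727] z [ 0.447 -0.099 -0.889] F [0.3 1.1 2.4] case xy [ 8.9 43.3]
 d [ 0.64 -0.   -1.24] rows>= 1.0
 d [-0.  -0.  -3.2] rows>= 2.0
 d [0.52 7.8  0.24] rows>= 5.0
 d [-2.13  0.02  4.15] rows>= 3.0
[[345.44054501 217.73049945]] [[321.46382106 228.18668201]]
```

```bash
python3 - <<'E'
from h import *
s=get_state();print(np.round(s["qpos"],3),s["width"],s["gripper_force"])
w=eyes.camera_info("wrist");p,d=eyes.get_image("wrist");np.savez("w5.npz",p=p,d=d,**{k:w[k] for k in w})
cv2.imwrite("pics/w5.png",cv2.resize(p[180:330,220:420,::-1],None,fx=4,fy=4,interpolation=cv2.INTER_CUBIC))
E
```

```text
[ 0.234  0.248  2.235 -0.74   0.301  2.704] 0.016481536093333977 38.99269938468933
```

View pics/w5.png

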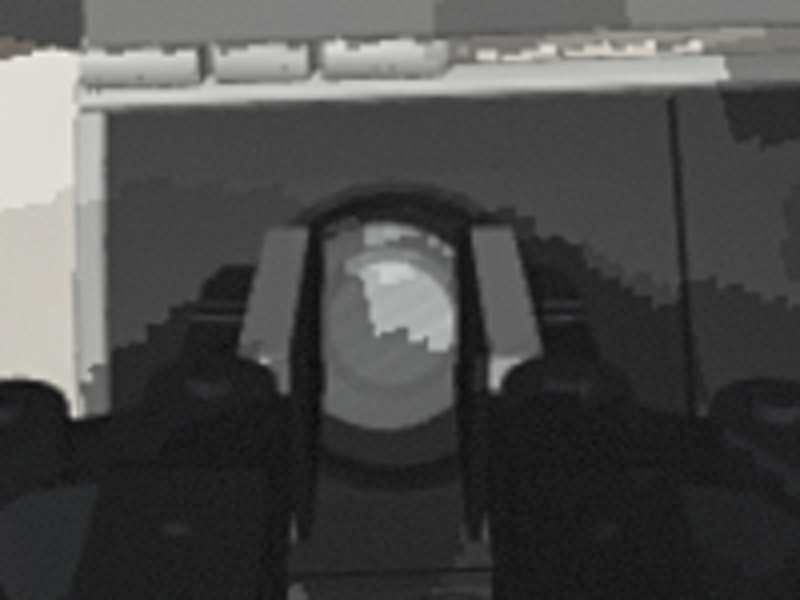

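The pads hold only the upper part of the knob, at 16.5 mm, and joint 6 is at its limit of 2.70, which cut the descent short. I'll open, turn the tool -24° to free joint 6, go a little deeper and regrip.

drive_tool:
  rows:
    - [0, 0, -0.02, 0]
    - [0, 0, -0.05, 0]
    - [0, 0, -0.05, 0]
    - [0, 0, -0.05, -0.6]
    - [0, 0, -0.05, -1.4]
    - [0, 0, -0.05, -2.3]
    - [0, 0, -0.05, -3.2]
    - [0, 0, -0.05, -4]
  grip: 45

```text
clock: 17.07
position: [0.4905, 0.118, 0.0734]
ee_rot: [0.074, 0.967, 0.096, 0.223]
contact_force: [-0.4, 0.3, 0.4]
width: 0.0452
gripper_force: 0.0
```

```bash
python3 - <<'E'
from h import *
z=pose()[1].as_matrix()[:,2];K=np.array([.4985,.1178,.0535]);go(K-.018*z);print(np.round(get_state()["qpos"],3))
E
```

```text
at [0.4905 0.118  0.0734] z [ 0.445 -0.1   -0.89 ] F [-0.4  0.3  0.4] case xy [ 7.8 42.8]
 d [-0.05 -0.09  0.13] rows>= 1.0
[ 0.235  0.246  2.235 -0.734  0.304  2.274]
```

drive_tool:
  rows:
    - [-0.02, -0.04, 0.05, 0]
    - [-0.05, -0.09, 0.1, 0]
    - [-0.05, -0.09, 0.13, 0]
    - [-0.05, -0.09, 0.13, 0]
    - [-0.05, -0.09, 0.13, 0]
    - [-0.05, -0.09, 0.13, 0]
    - [-0.05, -0.09, 0.13, 0]
    - [-0.05, -0.09, 0.13, 0]

```text
clock: 17.73
position: [0.4909, 0.1198, 0.0698]
ee_rot: [0.073, 0.967, 0.093, 0.224]
contact_force: [0.6, 0.0, 0.0]
width: 0.0449
gripper_force: 0.0
```

drive_tool:
  rows:
    - [0, 0, 0, 0]
    - [0, 0, 0, 0]
    - [0, 0, 0, 0]
    - [0, 0, 0, 0]
    - [0, 0, 0, 0]
    - [0, 0, 0, 0]
    - [0, 0, 0, 0]
    - [0, 0, 0, 0]
  grip: 5
  newtons: 40

```text
clock: 18.4
position: [0.491, 0.12, 0.07]
ee_rot: [0.073, 0.967, 0.094, 0.224]
contact_force: [-0.7, 2.1, 2.1]
width: 0.0163
gripper_force: 39.0
```

```bash
python3 - <<'E'
from h import *
p,r=pose();print(np.round(get_state()["qpos"],3),get_state()["width"])
u=p+[0,0,.04];z=r.as_matrix()[:,2];b=u-.08*z;P=case(-15,-150)
off=p[:2]-np.array([.4985,.1178]);T=np.array([*(P+off),b[2]]);go(u,b,T,[T[0],T[1],p[2]-.0105])
E
```

```text
[ 0.239  0.254  2.238 -0.763  0.297  2.313] 0.016257476151865426
at [0.491 0.12  0.07 ] z [ 0.447 -0.099 -0.889] F [-0.7  2.1  2.1] case xy [ 8.  44.9]
 d [ 0.67  0.29 -1.42] rows>= 1.0
 d [-0.   0.  -3.2] rows>= 2.0
 d [-2.71  7.33  0.23] rows>= 5.0
 d [-2.04 -0.89  4.33] rows>= 3.0
```

The width is the same when deeper, so it is simply the pads compressing on the knob. Lifting.

drive_tool:
  rows:
    - [0.1, 0.05, -0.2, 0]
    - [0.25, 0.1, -0.5, 0]
    - [0.4, 0.17, -0.85, 0]
    - [0.55, 0.23, -1.2, 0]
    - [0.67, 0.29, -1.42, 0]
    - [0.67, 0.29, -1.42, 0]
    - [0.67, 0.29, -1.42, 0]
    - [0.67, 0.29, -1.42, 0]

```text
clock: 19.07
position: [0.49, 0.1195, 0.1088]
ee_rot: [0.073, 0.968, 0.094, 0.222]
contact_force: [0.4, 0.3, -1.8]
width: 0.0165
gripper_force: 39.1
```

```bash
python3 - <<'E'
from h import *
go([0.5,.1,.1]);print(get_state()["width"],np.round(get_state()["moment"],2))
w=eyes.camera_info("wrist");p,d=eyes.get_image("wrist");np.savez("w6.npz",p=p,d=d,**{k:w[k] for k in w})
cv2.imwrite("pics/w6.png",cv2.resize(p[160:340,200:440,::-1],None,fx=3,fy=3,interpolation=cv2.INTER_CUBIC))
E
```

```text
at [0.49   0.1195 0.1088] z [ 0.444 -0.1   -0.89 ] F [ 0.4  0.3 -1.8] case xy [ 7.1 44.2]
 d [0.04 0.75 0.57] rows>= 1.0
0.016519089747700954 [0.07 0.36 0.01]
```

View pics/w6.png

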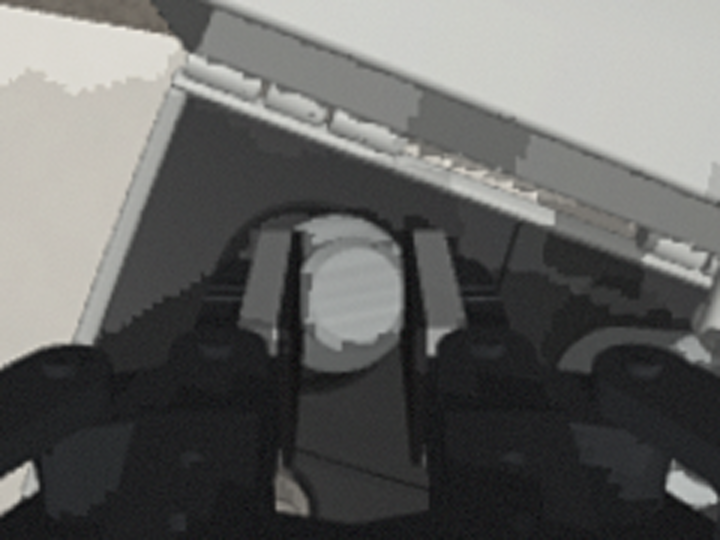

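The wrist force of -1.8 N and the image both show the small weight held upright between the pads at (350,290). Carrying it to the parking place on the clear bench to the right.

drive_tool:
  rows:
    - [0, 0, -1, 0]
    - [0, 0, -2.1, 0]
    - [0, 0, -3.2, 0]
    - [-0.5, 1.4, -3.2, 0]
    - [-1, 2.8, -3.1, 0]
    - [-1.6, 4.3, -3.1, 0]
    - [-2.2, 5.8, -3, 0]
    - [-2.7, 7.3, -3, 0]

```text
clock: 19.78
position: [0.4273, -0.0391, 0.1797]
ee_rot: [0.072, 0.968, 0.094, 0.221]
contact_force: [0.7, 1.3, -3.1]
width: 0.0163
gripper_force: 39.4
```

```bash
python3 - <<'E'
from h import *
P=case(-15,-150);off=np.array([-.008,.002]);go([*(P+off),.085],[*(P+off),.0605]);print(get_state()["width"],np.round(get_state()["qpos"],2))
for c in("scene","side"):
    i=eyes.camera_info(c);p,d=eyes.get_image(c)
    # bench occupancy near park: height map from depth
    v,u=np.nonzero(d>0);o,r=rays(i,np.c_[u,v]);X=o+r*d[v,u][:,None];m=(np.hypot(*(X[:,:2]-P).T)<.05)&(X[:,2]<.05);print(c,m.sum(),np.percentile(X[m,2],[5,50,95,99]).round(4) if m.sum() else "")
E
```

```text
at [ 0.4273 -0.0391  0.1797] z [ 0.442 -0.098 -0.892] F [ 0.7  1.3 -3.1] case xy [ -25.7 -123.2]
 d [-1.88  0.32  3.44] rows>= 3.0
 d [-0.41 -0.18  0.87] rows>= 1.0
0.016307690013725784 [-0.27 -0.09  2.23  0.05  0.53  1.07]
scene 0 
side 596 [-0.0034 -0.0013  0.0008  0.0017]
```

drive_tool:
  rows:
    - [-0.5, 0.1, 0.9, 0]
    - [-1, 0.2, 1.8, 0]
    - [-1.5, 0.3, 2.7, 0]
    - [-1.88, 0.32, 3.44, 0]
    - [-2, 0.25, 3.75, 0]
    - [-2.15, 0.2, 4.05, 0]
    - [-2.29, 0.14, 4.31, 0]
    - [-2.29, 0.14, 4.31, 0]

```text
clock: 20.55
position: [0.4259, -0.0638, 0.0608]
ee_rot: [0.07, 0.968, 0.093, 0.22]
contact_force: [-0.0, 0.7, -1.8]
width: 0.0161
gripper_force: 39.7
```

```bash
python3 - <<'E'
from h import *
P=case(-15,-150);off=np.array([-.008,.002]);go([*(P+off),.0603],[*(P+off),.0598])
E
```

```text
at [ 0.4259 -0.0638  0.0608] z [ 0.44  -0.095 -0.893] F [-0.   0.7 -1.8] case xy [ -22.6 -147.7]
 d [-0.06  0.05  0.01] rows>= 1.0
 d [-0.01 -0.    0.02] rows>= 1.0
```

drive_tool:
  rows:
    - [-0.01, 0, 0.02, 0]
    - [-0.02, -0.01, 0.04, 0]
    - [-0.02, -0.01, 0.04, 0]
    - [-0.02, -0.01, 0.04, 0]
    - [-0.02, -0.01, 0.04, 0]
    - [-0.02, -0.01, 0.04, 0]
    - [-0.02, -0.01, 0.04, 0]
    - [-0.02, -0.01, 0.04, 0]

```text
clock: 21.22
position: [0.4268, -0.0653, 0.0622]
ee_rot: [0.072, 0.968, 0.094, 0.222]
contact_force: [0.1, 0.7, -1.5]
width: 0.0159
gripper_force: 39.7
```

drive_tool:
  rows:
    - [0, 0, 0, 0]
    - [0, 0, 0, 0]
    - [0, 0, 0, 0]
    - [0, 0, 0, 0]
    - [0, 0, -0.5, 0]
    - [0, 0, -1.5, 0]
    - [0, 0, -2.8, 0]
    - [0, 0, -4, 0]
  grip: 50

```text
clock: 21.88
position: [0.3812, -0.0557, 0.1518]
ee_rot: [0.072, 0.968, 0.094, 0.221]
contact_force: [0.1, -0.3, -0.1]
width: 0.0498
gripper_force: 0.0
```

```bash
python3 - <<'E'
from h import *
s=get_state()["ee_rot"];print(pose()[1].as_matrix().round(3).tolist())
P=case(-15,-150)
for n in("side","wrist"):
    i=eyes.camera_info(n);p,d=eyes.get_image(n);np.savez(n+"7.npz",p=p,d=d,**{k:i[k] for k in i})
    v,u=np.nonzero(d>0);o,r=rays(i,np.c_[u,v],n=="wrist");rc=(r@np.array(i["R"]).T)[:,2];X=o+r*(d[v,u]/rc)[:,None]
    m=(np.hypot(*(X[:,:2]-P).T)<.04)&(X[:,2]<.055)&(X[:,2]>.006);t=m&(X[:,2]>.040);print(n,m.sum(),X[m,2].max().round(4),"all",X[m].mean(0).round(4),"top",t.sum(),X[t].mean(0).round(4))
    L=case(16,-42);m=(np.hypot(*(X[:,:2]-L).T)<.03)&(X[:,2]<.1)&(X[:,2]>.08);print(" large top",m.sum(),X[m].mean(0).round(4),X[m].max(0).round(4))
z=pose()[1].as_matrix()[:,2];K=np.array([*case(16,-42),.086]);G=K-.016*z;go(G-.08*z,G)
E
```

```text
[[0.885, 0.15, 0.441], [0.214, -0.972, -0.098], [0.414, 0.18, -0.892]]
side 146 0.0489 all [ 0.4327 -0.0739  0.0284] top 33 [ 0.4347 -0.0698  0.0456]
 large top 58 [0.4807 0.0282 0.0884] [0.4936 0.044  0.0939]
wrist 929 0.0511 all [ 0.4317 -0.0635  0.0392] top 448 [ 0.4339 -0.065   0.0484]
 large top 1033 [0.4788 0.0325 0.0917] [0.4936 0.0473 0.095 ]
at [ 0.3832 -0.0561  0.1554] z [ 0.45  -0.1   -0.887] F [-0.6 -0.2 -0.4] case xy [ -65.9 -147.8]
 d [ 3.11 -3.38  0.06] rows>= 3.0
 d [0.  0.  3.2] rows>= 2.0
```

Small weight parked upright, top at 48 mm, at (0.434,-0.066). At this turn the closing line is inclined by 10°, so I'll flip the tool to the other half-turn (the same grasp). That levels it and frees joint 6 for the left pocket.

drive_tool:
  rows:
    - [0, 0, 0, -1.1]
    - [0, 0, 0, -2.2]
    - [0, 0, 0, -3.3]
    - [0, 0, 0, -4.4]
    - [0, 0, 0, -5.5]
    - [0, 0, 0, -6.6]
    - [0, 0, 0, -7.7]
    - [0, 0, 0, -8.7]

```text
clock: 22.65
position: [0.3824, -0.0555, 0.1504]
ee_rot: [0.162, 0.827, 0.512, 0.167]
contact_force: [-0.0, 0.3, 0.8]
width: 0.05
gripper_force: 0.0
```

drive_tool:
  rows:
    - [0, 0, 0, -1.1]
    - [0, 0, 0, -2.2]
    - [0, 0, 0, -3.3]
    - [0, 0, 0, -4.4]
    - [0, 0, 0, -5.5]
    - [0, 0, 0, -6.6]
    - [0, 0, 0, -7.7]
    - [0, 0, 0, -8.7]

```text
clock: 23.32
position: [0.3824, -0.0555, 0.1503]
ee_rot: [0.219, 0.517, 0.824, 0.079]
contact_force: [0.5, 0.6, -0.3]
width: 0.0499
gripper_force: 0.0
```

drive_tool:
  rows:
    - [0, 0, 0, -1.1]
    - [0, 0, 0, -2.2]
    - [0, 0, 0, -3.3]
    - [0, 0, 0, -4.4]
    - [0, 0, 0, -5.5]
    - [0, 0, 0, -6.6]
    - [0, 0, 0, -7.7]
    - [0, 0, 0, -8.7]

```text
clock: 23.98
position: [0.3824, -0.0555, 0.1504]
ee_rot: [0.231, 0.102, 0.967, -0.025]
contact_force: [0.8, -0.2, -0.6]
width: 0.0499
gripper_force: 0.0
```

```bash
python3 - <<'E'
from h import *
p,r=pose();print(r.as_matrix().round(3).tolist(),np.round(get_state()["qpos"],2))
z=r.as_matrix()[:,2];K=np.array([.482,.033,.086]);G=K-.016*z;go(G-.08*z,G)
E
```

```text
[[-0.873, 0.209, 0.442], [0.185, 0.978, -0.096], [-0.452, -0.002, -0.892]] [-0.4  -0.12  2.35  0.19  0.45 -1.91]
at [ 0.3824 -0.0555  0.1504] z [ 0.442 -0.096 -0.892] F [ 0.8 -0.2 -0.6] case xy [ -66.9 -147.4]
 d [-1.66  4.3  -0.12] rows>= 3.0
 d [ 0.  -0.   3.2] rows>= 2.0
```

drive_tool:
  rows:
    - [-0.5, 1.2, -0.3, 0]
    - [-1, 2.4, -0.3, 0]
    - [-1.4, 3.5, -0.2, 0]
    - [-1.66, 4.3, -0.12, 0]
    - [-1.66, 4.3, -0.12, 0]
    - [-1.66, 4.3, -0.12, 0]
    - [-1.66, 4.3, -0.12, 0]
    - [-1.66, 4.3, -0.12, 0]

```text
clock: 24.65
position: [0.4391, 0.0411, 0.1715]
ee_rot: [0.23, 0.105, 0.967, -0.025]
contact_force: [-0.2, -0.9, -0.4]
width: 0.0499
gripper_force: 0.0
```

```bash
cat >> h.py <<'E'
def cloud(n,save=None):
    i=eyes.camera_info(n);p,d=eyes.get_image(n)
    if save:np.savez(save,p=p,d=d,**{k:i[k] for k in i})
    v,u=np.nonzero(d>0);o,r=rays(i,np.c_[u,v],n=="wrist");rc=(r@np.array(i["R"]).T)[:,2];return o+r*(d[v,u]/rc)[:,None],np.c_[u,v],p
def disc(X,near,rad,z0,z1):
    m=(np.hypot(*(X[:,:2]-near).T)<rad)&(X[:,2]<z1)&(X[:,2]>z0)
    if m.sum()<5:return m.sum(),None
    c,r=cv2.minEnclosingCircle(X[m,:2].astype(np.float32));return int(m.sum()),np.round(c,4),round(r*1e3,1),np.median(X[m,2]).round(4)
E
python3 - <<'E'
from h import *
X,u,p=cloud("wrist","w8.npz")
print("large knob",disc(X,[.482,.033],.03,.088,.1)," 100",disc(X,case(-35,36),.02,.046,.06)," 50",disc(X,case(-35,-36),.02,.04,.055))
m=(X[:,2]>.028)&(X[:,2]<.04)&(np.hypot(*(X[:,:2]-C).T)<.12);print("block",m.sum(),np.median(X[m,2]))
z=pose()[1].as_matrix()[:,2];K=np.array([.482,.033,.086]);go(K-.016*z)
E
```

```text
large knob (822, array([0.4807, 0.0345]), 13.7, np.float64(0.0928))  100 (242, array([0.446 , 0.1179]), 7.1, np.float64(0.0505))  50 (164, array([0.4365, 0.0485]), 3.9, np.float64(0.0435))
block 20056 0.0349545135758484
at [0.4392 0.0407 0.1718] z [ 0.441 -0.098 -0.892] F [ 0.2 -0.5  0.6] case xy [-28.5 -42.5]
 d [-0.    0.07  3.21] rows>= 2.0
```

drive_tool:
  rows:
    - [0, 0.03, 0.6, 0]
    - [0, 0.06, 1.2, 0]
    - [0, 0.1, 1.8, 0]
    - [0, 0.1, 2.3, 0]
    - [0, 0.1, 2.7, 0]
    - [0, 0.1, 3, 0]
    - [0, 0.1, 3.2, 0]
    - [0, 0.1, 3.2, 0]

```text
clock: 25.37
position: [0.4759, 0.0355, 0.1005]
ee_rot: [0.231, 0.105, 0.967, -0.025]
contact_force: [0.4, -0.1, 0.5]
width: 0.0502
gripper_force: 0.0
```

drive_tool:
  rows:
    - [0, 0, 0, 0]
    - [0, 0, 0, 0]
    - [0, 0, 0, 0]
    - [0, 0, 0, 0]
    - [0, 0, 0, 0]
    - [0, 0, 0, 0]
    - [0, 0, 0, 0]
    - [0, 0, 0, 0]
  grip: 10
  newtons: 60

```text
clock: 26.03
position: [0.4766, 0.0365, 0.102]
ee_rot: [0.232, 0.104, 0.967, -0.025]
contact_force: [-1.9, -3.0, 6.1]
width: 0.0229
gripper_force: 59.1
```

```bash
python3 - <<'E'
from h import *
p,r=pose();print(np.round(get_state()["qpos"],2),get_state()["width"]);go(p+[0,0,.022])
E
```

```text
[ 0.    0.14  2.27 -0.35  0.29 -1.04] 0.022920019302264154
at [0.4766 0.0365 0.102 ] z [ 0.444 -0.097 -0.891] F [-1.9 -3.   6.1] case xy [  9.  -39.9]
 d [-0.4  -0.   -0.78] rows>= 1.0
```

drive_tool:
  rows:
    - [-0.05, 0, -0.1, 0]
    - [-0.1, 0, -0.25, 0]
    - [-0.2, 0, -0.42, 0]
    - [-0.3, 0, -0.6, 0]
    - [-0.4, 0, -0.78, 0]
    - [-0.4, 0, -0.78, 0]
    - [-0.4, 0, -0.78, 0]
    - [-0.4, 0, -0.78, 0]

```text
clock: 26.7
position: [0.476, 0.0365, 0.1232]
ee_rot: [0.231, 0.104, 0.967, -0.025]
contact_force: [-0.6, -0.6, -3.9]
width: 0.0234
gripper_force: 59.0
```

```bash
python3 - <<'E'
from h import *
p,r=pose();print(get_state()["width"],np.round(get_state()["moment"],2))
X,u,im=cloud("wrist","w9.npz")
print("knob",disc(X,[.482,.034],.03,.108,.122));go(p)
# large pocket: points below block top inside the hole, block plane
q=X[:,:2]-case(16,42);m=(np.hypot(*q.T)<.035)
h=m&(X[:,2]<.030);print("hole pts",h.sum(),X[h].mean(0).round(4),X[h].min(0).round(4),X[h].max(0).round(4))
g=m&(X[:,2]>.0335)&(X[:,2]<.0365)
# rim: per-angle nearest block-top point to centre -> circle fit
c=case(16,42)
for _ in range(5):
    d=X[g,:2]-c;a=np.arctan2(d[:,1],d[:,0]);r=np.hypot(*d.T);P=[]
    for k in np.arange(-np.pi,np.pi,.2):
        s=(a>=k)&(a<k+.2)
        if s.sum()>3:j=np.argsort(r[s])[2];P.append(X[g,:2][s][j])
    P=np.array(P);A=np.c_[2*P,np.ones(len(P))];s=np.linalg.lstsq(A,(P**2).sum(1),rcond=None)[0];c=s[:2]
print("rim circle",c.round(4),"r",np.sqrt(s[2]+c@c).round(4),"case",(RC.T@(c-C)*1e3).round(1),len(P))
E
```

```text
0.02336886707300031 [0.1  0.53 0.02]
knob (2682, array([0.4738, 0.0368]), 25.5, np.float64(0.1142))
at [0.4759 0.0365 0.123 ] z [ 0.442 -0.097 -0.892] F [ 0.5  0.4 -5.3] case xy [  8.3 -39.9]
 d [-0.01  0.   -0.  ] rows>= 1.0
hole pts 1878 [0.508  0.1209 0.016 ] [0.49   0.0972 0.0095] [0.5193 0.1378 0.03  ]
rim circle [0.4966 0.116 ] r 0.0213 case [14.2 42. ] 32
```

```bash
python3 - <<'E'
from h import *
d=dict(np.load("w9.npz"));v,u=np.nonzero(d["d"]>0);o,r=rays(d,np.c_[u,v],True);rc=(r@d["R"].T)[:,2];X=o+r*(d["d"][v,u]/rc)[:,None]
Y=np.c_[(X[:,:2]-C)@RC*1e3,X[:,2]*1e3]
y0=-40
for lo,hi in((112,117),(102,112),(92,96),(55,92)):
    m=(abs(Y[:,1]-y0)<(8 if lo>90 else 22))&(abs(Y[:,0]-15)<30)&(Y[:,2]>lo)&(Y[:,2]<hi)
    if m.sum():
        c=m&(abs(Y[:,1]-y0)<3);print(lo,hi,m.sum(),"x",np.percentile(Y[m,0],[1,50,99]).round(1),"y",np.percentile(Y[m,1],[1,50,99]).round(1),"z",np.median(Y[m,2]).round(1),"centre col x",np.percentile(Y[c,0],[1,99]).round(1))
# lower front of body: vertical cylinder fit per height band
for lo in range(52,92,8):
    m=(abs(Y[:,1]-y0)<22)&(abs(Y[:,0]-15)<25)&(Y[:,2]>lo)&(Y[:,2]<lo+8)
    if m.sum()>20:
        P=Y[m,:2];A=np.c_[2*P,np.ones(len(P))];s=np.linalg.lstsq(A,(P**2).sum(1),rcond=None)[0];print(lo,m.sum(),s[:2].round(1),np.sqrt(s[2]+s[:2]@s[:2]).round(1))
E
```

```text
112 117 1078 x [ 1.  10.6 24.1] y [-47.8 -39.9 -32.1] z 114.2 centre col x [ 0.7 24.6]
102 112 535 x [0.3 1.8 4.3] y [-47.7 -39.7 -32.3] z 107.3 centre col x [0.  2.6]
92 96 307 x [-5.8 -3.9  1.4] y [-47.8 -40.  -32.4] z 94.7 centre col x [-5.8 -1.4]
55 92 2757 x [-5.7 -3.1  8.6] y [-58.5 -40.5 -22.6] z 75.8 centre col x [-6. -4.]
52 469 [ 13.6 -41. ] 18.8
60 522 [ 13.6 -40.8] 18.8
68 581 [ 13.7 -40.7] 18.8
76 639 [ 13.8 -40.6] 18.9
84 727 [ 13.8 -40.5] 18.9
```

The held body fits a cylinder of r 18.8 mm (true 19) at case (13.6,-41.0), within 1° of upright. The large pocket rim fits r 21.3 (true 21) at (14.2,42.0). I shift +83 mm along the case's y and check again above the pocket.

drive_tool:
  rows:
    - [0, 0.4, 0, 0]
    - [0.01, 1, -0.01, 0]
    - [0.02, 1.6, -0.02, 0]
    - [0.03, 2.2, -0.03, 0]
    - [0.04, 2.8, -0.04, 0]
    - [0.05, 3.2, -0.04, 0]
    - [0.055, 3.32, -0.04, 0]
    - [0.055, 3.32, -0.04, 0]

```text
clock: 27.42
position: [0.4924, 0.1187, 0.1232]
ee_rot: [0.231, 0.104, 0.967, -0.025]
contact_force: [0.4, 0.3, -4.7]
width: 0.0235
gripper_force: 59.4
```

```bash
cat >> h.py <<'E'
def cyl(Y,x0,y0,lo,hi,r):
    m=(np.hypot(Y[:,0]-x0,Y[:,1]-y0)<r+6)&(Y[:,2]>lo)&(Y[:,2]<hi)
    if m.sum()<20:return m.sum()
    P=Y[m,:2];A=np.c_[2*P,np.ones(len(P))];s=np.linalg.lstsq(A,(P**2).sum(1),rcond=None)[0];return int(m.sum()),s[:2].round(1),np.sqrt(s[2]+s[:2]@s[:2]).round(1)
def incase(X):return np.c_[(X[:,:2]-C)@RC*1e3,X[:,2]*1e3]
def rim(Y,x0,y0,R,lo=33.5,hi=36.5):
    c=np.array([x0,y0])
    for _ in range(4):
        d=Y[:,:2]-c;r=np.hypot(*d.T);a=np.arctan2(d[:,1],d[:,0]);g=(Y[:,2]>lo)&(Y[:,2]<hi)&(r<R+8)&(r>R-5);P=[]
        for k in np.arange(-np.pi,np.pi,.15):
            s=np.nonzero(g&(a>=k)&(a<k+.15))[0]
            if len(s)>5:P.append(Y[s[np.argsort(r[s])[2]],:2])
        P=np.array(P)
        if len(P)<6:return len(P)
        A=np.c_[2*P,np.ones(len(P))];s=np.linalg.lstsq(A,(P**2).sum(1),rcond=None)[0];c=s[:2]
    return len(P),c.round(1),np.sqrt(s[2]+c@c).round(1)
E
python3 - <<'E'
from h import *
X,u,im=cloud("wrist","w10.npz");Y=incase(X)
for lo in(50,62,74,84):print(lo,cyl(Y,14,42,lo,lo+8,19))
print("rim",rim(Y,14.5,42,21));print(np.round(get_state()["qpos"],2));p,_=pose();go(p-[0,0,.035])
m=(np.hypot(Y[:,0]-14,Y[:,1]-42)<24)&(Y[:,2]>38);print("bottom z",np.percentile(Y[m,2],1))
E
```

```text
50 (382, array([14.8, 42.8]), np.float64(18.8))
62 (536, array([14.9, 43. ]), np.float64(18.9))
74 (632, array([14.9, 43.2]), np.float64(18.8))
84 (722, array([14.9, 43.3]), np.float64(18.9))
rim (30, array([16.8, 42.3]), np.float64(23.0))
[ 0.23  0.16  2.16 -0.48  0.44 -0.73]
at [0.492  0.118  0.1231] z [ 0.442 -0.097 -0.892] F [-0.6 -0.9 -4.6] case xy [ 9.3 43.1]
 d [0.63 0.   1.25] rows>= 1.0
bottom z 52.92786372224889
```

drive_tool:
  rows:
    - [0.05, -0.03, 0.1, 0]
    - [0.1, -0.03, 0.2, 0]
    - [0.16, -0.03, 0.32, 0]
    - [0.22, -0.03, 0.44, 0]
    - [0.28, -0.03, 0.56, 0]
    - [0.34, -0.03, 0.66, 0]
    - [0.38, -0.03, 0.73, 0]
    - [0.38, -0.03, 0.73, 0]

```text
clock: 28.13
position: [0.4916, 0.1171, 0.1023]
ee_rot: [0.231, 0.104, 0.967, -0.025]
contact_force: [0.4, 0.1, -4.2]
width: 0.0234
gripper_force: 59.4
```

```bash
python3 - <<'E'
from h import *
go([0.49,.118,.085])
X,u,im=cloud("wrist","w11.npz");Y=incase(X)
for lo in(40,50,60,66):print(lo,cyl(Y,14,42,lo,lo+8,19))
m=(np.hypot(Y[:,0]-14,Y[:,1]-42)<8)&(Y[:,2]>80);print("top z",np.percentile(Y[m,2],[50,90]))
E
```

```text
at [0.4916 0.1171 0.1023] z [ 0.442 -0.097 -0.892] F [ 0.4  0.1 -4.2] case xy [ 9.1 42.2]
 d [0.37 0.02 0.58] rows>= 1.0
40 (518, array([14.2, 41.3]), np.float64(18.8))
50 (600, array([14.3, 41.5]), np.float64(18.8))
60 (693, array([14.4, 41.6]), np.float64(18.8))
66 (870, array([14.1, 41.6]), np.float64(18.5))
top z [93.441198  93.8973314]
```

It has entered the pocket: the bottom is 6 mm below the rim with no contact force. Continuing down.

drive_tool:
  rows:
    - [0.05, 0, 0.09, 0]
    - [0.1, 0, 0.18, 0]
    - [0.14, 0, 0.27, 0]
    - [0.19, 0, 0.36, 0]
    - [0.24, 0, 0.46, 0]
    - [0.28, 0, 0.55, 0]
    - [0.31, 0, 0.61, 0]
    - [0.31, 0, 0.61, 0]

```text
clock: 28.85
position: [0.4917, 0.1172, 0.0853]
ee_rot: [0.231, 0.104, 0.967, -0.025]
contact_force: [-0.3, -0.6, -4.3]
width: 0.023
gripper_force: 59.4
```

```bash
python3 - <<'E'
from h import *
go([0.4916,.1171,.084]);print(np.round(get_state()["qpos"],2))
E
```

```text
at [0.4917 0.1172 0.0853] z [ 0.442 -0.097 -0.892] F [-0.3 -0.6 -4.3] case xy [ 9.2 42.3]
 d [ 0.03 -0.    0.04] rows>= 1.0
[ 0.23  0.22  2.22 -0.63  0.34 -0.56]
```

drive_tool:
  rows:
    - [0.02, 0, 0.04, 0]
    - [0.02, 0, 0.04, 0]
    - [0.02, 0, 0.04, 0]
    - [0.02, 0, 0.04, 0]
    - [0.02, 0, 0.04, 0]
    - [0.02, 0, 0.04, 0]
    - [0.02, 0, 0.04, 0]
    - [0.02, 0, 0.04, 0]

```text
clock: 29.52
position: [0.492, 0.1173, 0.0848]
ee_rot: [0.232, 0.104, 0.967, -0.025]
contact_force: [0.2, -0.5, -4.9]
width: 0.0232
gripper_force: 59.4
```

drive_tool:
  rows:
    - [0, 0, 0, 0]
    - [0, 0, 0, 0]
    - [0, 0, 0, 0]
    - [0, 0, 0, 0]
    - [0, 0, -0.5, 0]
    - [0, 0, -1.5, 0]
    - [0, 0, -2.8, 0]
    - [0, 0, -4, 0]
  grip: 50

```text
clock: 30.18
position: [0.447, 0.1271, 0.1747]
ee_rot: [0.231, 0.104, 0.967, -0.025]
contact_force: [1.3, 0.1, 0.0]
width: 0.0498
gripper_force: 0.0
```

```bash
python3 - <<'E'
from h import *
X,u,im=cloud("wrist","w12.npz");Y=incase(X)
print("large",[cyl(Y,14,42,lo,lo+8,19) for lo in(37,45)],"knob top",disc(X,case(14,42),.012,.06,.09))
print("S rim",rim(Y,14.5,-42,21));print("50",disc(X,case(-35,-36),.02,.04,.055),"100",disc(X,case(-35,36),.02,.046,.06))
z=pose()[1].as_matrix()[:,2];K=np.array([.4339,-.066,.0425]);G=K-.016*z;print(G);go(G-.09*z,G)
E
```

```text
large [(221, array([14.6, 41.3]), np.float64(18.9)), (241, array([14.5, 41.4]), np.float64(18.9))] knob top (616, array([0.4964, 0.1161]), 12.0, np.float64(0.0749))
S rim (42, array([ 13.8, -41.4]), np.float64(22.0))
50 (137, array([0.4333, 0.0486]), 5.9, np.float64(0.0433)) 100 (253, array([0.4461, 0.1182]), 7.1, np.float64(0.0506))
[ 0.42669632 -0.06450006  0.05670765]
at [0.448  0.1282 0.18  ] z [ 0.45  -0.094 -0.888] F [0.3 0.3 3.8] case xy [-35.9  45.1]
 d [ 1.54 -7.73  1.12] rows>= 5.0
 d [-0.   0.   3.6] rows>= 3.0
```

The large weight is seated: knob top at 75 mm (74 expected) and upright, and the little weights have not moved. The small pocket's rim is at case (13.8,-41.4). Now fetching the small weight.

drive_tool:
  rows:
    - [0.3, -1.5, 0.1, 0]
    - [0.6, -3, 0.2, 0]
    - [0.9, -4.5, 0.5, 0]
    - [1.2, -6, 0.8, 0]
    - [1.5, -7.4, 1.1, 0]
    - [1.54, -7.73, 1.12, 0]
    - [1.54, -7.73, 1.12, 0]
    - [1.54, -7.73, 1.12, 0]

```text
clock: 30.9
position: [0.3845, -0.0598, 0.1311]
ee_rot: [0.232, 0.107, 0.967, -0.026]
contact_force: [0.2, -0.1, 0.5]
width: 0.0503
gripper_force: 0.0
```

```bash
python3 - <<'E'
from h import *
X,u,im=cloud("wrist","w13.npz");Y=incase(X);c=RC.T@(np.array([.4339,-.066])-C)*1e3
print(c.round(1),"small body",[cyl(Y,*c,lo,lo+10,14) for lo in(6,18)],"knob top",disc(X,[.4339,-.066],.02,.044,.06))
z=pose()[1].as_matrix()[:,2];K=np.array([.4339,-.066,.0425]);go(K-.016*z)
E
```

```text
[ -14.3 -148.4] small body [(244, array([ -13.8, -147.8]), np.float64(13.8)), (283, array([ -13.9, -147.8]), np.float64(13.7))] knob top (428, array([ 0.4338, -0.0656]), 10.0, np.float64(0.0487))
at [ 0.3849 -0.0589  0.1314] z [ 0.442 -0.099 -0.891] F [ 0.4 -0.2 -0.4] case xy [ -63.8 -150.3]
 d [-0.15  0.15  3.42] rows>= 3.0
```

drive_tool:
  rows:
    - [-0.05, 0.05, 0.6, 0]
    - [-0.1, 0.1, 1.2, 0]
    - [-0.15, 0.17, 1.8, 0]
    - [-0.15, 0.17, 2.4, 0]
    - [-0.15, 0.17, 2.9, 0]
    - [-0.15, 0.17, 3.2, 0]
    - [-0.15, 0.17, 3.39, 0]
    - [-0.15, 0.17, 3.39, 0]

```text
clock: 31.62
position: [0.4283, -0.0623, 0.0603]
ee_rot: [0.23, 0.103, 0.967, -0.023]
contact_force: [0.3, 0.7, -0.4]
width: 0.0501
gripper_force: 0.0
```

drive_tool:
  rows:
    - [0, 0, 0, 0]
    - [0, 0, 0, 0]
    - [0, 0, 0, 0]
    - [0, 0, 0, 0]
    - [0, 0, 0, 0]
    - [0, 0, 0, 0]
    - [0, 0, 0, 0]
    - [0, 0, 0, 0]
  grip: 5
  newtons: 40

```text
clock: 32.28
position: [0.4275, -0.0632, 0.061]
ee_rot: [0.231, 0.104, 0.967, -0.024]
contact_force: [-0.6, 1.0, 5.5]
width: 0.0162
gripper_force: 39.3
```

```bash
python3 - <<'E'
from h import *
p,r=pose();print(get_state()["width"]);go(p+[0,0,.055])
E
```

```text
0.016216091007554365
at [ 0.4275 -0.0632  0.061 ] z [ 0.441 -0.094 -0.892] F [-0.6  1.   5.5] case xy [ -21.1 -146.8]
 d [-0.99  0.01 -1.96] rows>= 2.0
```

drive_tool:
  rows:
    - [-0.1, 0, -0.2, 0]
    - [-0.3, 0, -0.6, 0]
    - [-0.55, 0, -1.1, 0]
    - [-0.8, 0, -1.6, 0]
    - [-0.99, 0, -1.96, 0]
    - [-0.99, 0, -1.96, 0]
    - [-0.99, 0, -1.96, 0]
    - [-0.99, 0, -1.96, 0]

```text
clock: 32.95
position: [0.4261, -0.0629, 0.1144]
ee_rot: [0.229, 0.104, 0.968, -0.023]
contact_force: [-1.2, 0.2, -1.7]
width: 0.0161
gripper_force: 39.3
```

```bash
python3 - <<'E'
from h import *
p,r=pose();print(get_state()["width"])
X,u,im=cloud("wrist","w14.npz");Y=incase(X)
print([cyl(Y,-13.8,-147.8,lo,lo+8,14) for lo in(58,66,76)])
go(p+[.0467,.0995,0])
E
```

```text
0.01613395190606226
[(415, array([ -15.4, -147.8]), np.float64(13.6)), (486, array([ -15.2, -147.7]), np.float64(13.7)), (550, array([ -15.2, -147.4]), np.float64(13.6))]
at [ 0.4261 -0.0628  0.1142] z [ 0.438 -0.092 -0.894] F [-0.7  0.9 -1.8] case xy [ -22.6 -146.7]
 d [-0.87  4.29  0.45] rows>= 3.0
```

drive_tool:
  rows:
    - [-0.1, 0.6, 0.05, 0]
    - [-0.25, 1.4, 0.12, 0]
    - [-0.45, 2.2, 0.22, 0]
    - [-0.6, 3, 0.32, 0]
    - [-0.8, 3.8, 0.42, 0]
    - [-0.92, 4.29, 0.48, 0]
    - [-0.92, 4.29, 0.48, 0]
    - [-0.92, 4.29, 0.48, 0]

```text
clock: 33.67
position: [0.4745, 0.0367, 0.1141]
ee_rot: [0.229, 0.103, 0.968, -0.023]
contact_force: [-0.9, -0.9, -2.5]
width: 0.0165
gripper_force: 39.4
```

```bash
python3 - <<'E'
from h import *
p,r=pose()
X,u,im=cloud("wrist","w15.npz");Y=incase(X)
print([cyl(Y,14,-41.5,lo,lo+8,14) for lo in(58,66,76)])
print("rim",rim(Y,14.5,-41.5,21),"bore rim",rim(Y,14.5,-41.5,16,25.5,31))
m=(np.hypot(Y[:,0]-14,Y[:,1]+42)<20);print(np.histogram(Y[m,2],bins=[10,15,20,25,27,30,33,37,40,50,60]))
print(r.as_matrix().round(3).tolist());go(p-[0,0,.025])
E
```

```text
[(428, array([ 14.1, -41.2]), np.float64(13.7)), (473, array([ 14.2, -41. ]), np.float64(13.7)), (529, array([ 14.2, -40.7]), np.float64(13.6))]
rim (34, array([ 15. , -41.8]), np.float64(21.9)) bore rim (30, array([ 13.7, -41.7]), np.float64(16.2))
(array([   1, 1089,  109,   47,  484,   21,    1,    0,    0,  241]), array([10, 15, 20, 25, 27, 30, 33, 37, 40, 50, 60]))
[[-0.874, 0.21, 0.438], [0.189, 0.978, -0.093], [-0.448, 0.002, -0.894]]
at [0.4741 0.0361 0.1141] z [ 0.438 -0.093 -0.894] F [ 0.1 -0.2 -3. ] case xy [  6.6 -40.7]
 d [0.44 0.03 0.9 ] rows>= 1.0
```

The small pocket's bore fits r 16.2 (true 16) at (13.7,-41.7), and the body is at (14.1,-41.2). Descending with a small correction.

drive_tool:
  rows:
    - [0.08, -0.02, 0.14, 0]
    - [0.16, -0.02, 0.3, 0]
    - [0.24, -0.01, 0.46, 0]
    - [0.32, -0.01, 0.62, 0]
    - [0.4, 0, 0.78, 0]
    - [0.47, 0, 0.92, 0]
    - [0.51, 0, 1, 0]
    - [0.51, 0, 1, 0]

```text
clock: 34.38
position: [0.4747, 0.0361, 0.0865]
ee_rot: [0.23, 0.104, 0.967, -0.024]
contact_force: [0.1, 0.6, -2.0]
width: 0.0165
gripper_force: 39.4
```

```bash
python3 - <<'E'
from h import *
p,r=pose();X,u,im=cloud("wrist","w16.npz");Y=incase(X)
print([cyl(Y,14,-41.5,lo,lo+8,14) for lo in(36,46)]);go([*p[:2],.0775])
E
```

```text
[(461, array([ 14.6, -41.6]), np.float64(13.7)), (534, array([ 14.7, -41.3]), np.float64(13.7))]
at [0.475  0.0361 0.0869] z [ 0.44  -0.093 -0.893] F [ 0.3  0.2 -1.8] case xy [  7.5 -40.5]
 d [ 0.18 -0.01  0.33] rows>= 1.0
```

drive_tool:
  rows:
    - [0.04, -0.01, 0.05, 0]
    - [0.07, -0.01, 0.1, 0]
    - [0.1, -0.01, 0.15, 0]
    - [0.13, -0.01, 0.2, 0]
    - [0.16, -0.01, 0.26, 0]
    - [0.19, -0.01, 0.31, 0]
    - [0.2, -0.01, 0.34, 0]
    - [0.2, -0.01, 0.34, 0]

```text
clock: 35.1
position: [0.4745, 0.0361, 0.0774]
ee_rot: [0.23, 0.104, 0.967, -0.024]
contact_force: [0.1, 0.3, -1.5]
width: 0.0161
gripper_force: 39.5
```

```bash
python3 - <<'E'
from h import *
p,r=pose();X,u,im=cloud("wrist","w17.npz");Y=incase(X)
print([cyl(Y,14,-41.5,lo,lo+6,14) for lo in(36,41)]);go([*p[:2],.0775]);m=(np.hypot(Y[:,0]-14,Y[:,1]+41.5)<6)&(Y[:,2]>50);print(np.percentile(Y[m,2],[50,90]))
E
```

```text
[(381, array([ 14.4, -41.4]), np.float64(13.7)), (413, array([ 14.4, -41.3]), np.float64(13.6))]
at [0.4745 0.0361 0.0774] z [ 0.44  -0.093 -0.893] F [ 0.3  0.8 -1.3] case xy [  7.  -40.6]
 d [-0.  0. -0.] rows>= 1.0
[65.48876449 66.08001578]
```

The small weight is about 0.5 mm above the floor. Releasing and retracting.

drive_tool:
  rows:
    - [0.01, 0, 0.02, 0]
    - [0.01, 0, 0.02, 0]
    - [0.01, 0, 0.02, 0]
    - [0.01, 0, 0.02, 0]
    - [0, 0, -0.5, 0]
    - [0, 0, -1.5, 0]
    - [0, 0, -2.8, 0]
    - [0, 0, -4, 0]
  grip: 45

```text
clock: 35.82
position: [0.4295, 0.0457, 0.1675]
ee_rot: [0.23, 0.104, 0.967, -0.023]
contact_force: [0.7, 0.2, 0.3]
width: 0.0449
gripper_force: 0.0
```

```bash
python3 - <<'E'
from h import *
X,u,im=cloud("wrist","w18.npz");Y=incase(X)
print("small",[cyl(Y,14,-41.5,lo,lo+6,14) for lo in(36,41)],disc(X,case(14,-41.5),.008,.045,.08))
print("large",[cyl(Y,14,42,lo,lo+6,19) for lo in(36,44)],disc(X,case(14,42),.008,.06,.09));print("50",disc(X,case(-35,-36),.02,.04,.055),"100",disc(X,case(-35,36),.02,.046,.06))
# lid: rim front edge / outer silhouette
m=(abs(Y[:,1]-50)<15)&(Y[:,2]>80)&(Y[:,0]>25)&(Y[:,0]<110);P=Y[m][:,[0,2]];print("lid pts",m.sum(),"top z",np.percentile(P[:,1],99));
for lo in range(80,160,15):
    k=(P[:,1]>lo)&(P[:,1]<lo+15)
    if k.sum()>5:print(lo,k.sum(),np.percentile(P[k,0],[2,50,98]).round(1))
p,r=pose();go([*case(-35,-20),.25],[*case(113,0),.25],[*case(113,0),.15]);print(np.round(get_state()["qpos"],2))
E
```

```text
small [(131, array([ 14.4, -41.9]), np.float64(13.7)), (143, array([ 14.6, -41.9]), np.float64(13.8))] (292, array([0.4812, 0.034 ]), 8.1, np.float64(0.0649))
large [(213, array([15.3, 42.3]), np.float64(20.4)), (192, array([14.3, 41.2]), np.float64(18.7))] (212, array([0.4964, 0.1161]), 8.0, np.float64(0.0752))
50 (164, array([0.433 , 0.0488]), 5.8, np.float64(0.0433)) 100 (232, array([0.4456, 0.1181]), 7.2, np.float64(0.0507))
lid pts 298 top z 155.9309297730339
80 181 [87.8 89.5 91.4]
95 50 [86.3 87.7 89.2]
140 37 [71.3 75.1 81.5]
155 30 [77.  80.7 83.5]
at [0.4304 0.0461 0.1726] z [ 0.448 -0.092 -0.889] F [-0.5  0.2  4.2] case xy [-38.1 -38.8]
 d [-1.51  0.77 -2.7 ] rows>= 2.0
 d [-5.24  0.97  2.7 ] rows>= 4.0
 d [ 1.83 -0.02  3.56] rows>= 3.0
[ 0.03 -0.05  2.23 -0.22  0.51 -1.16]
```

Both weights are seated and upright: small top at 64.9 mm (64 expected) and large at 75.2 mm (74 expected, with the usual ~1 mm depth bias). The little ones are unmoved. Now going over and behind the lid with the fingers closed.

drive_tool:
  rows:
    - [-0.8, 0.4, -1.4, 0]
    - [-1.5, 0.77, -2.7, 0]
    - [-2.8, 1, -2.1, 0]
    - [-4.1, 1.25, -1.4, 0]
    - [-5.4, 1.5, -0.7, 0]
    - [-6.75, 1.74, 0, 0]
    - [-6.75, 1.74, 0, 0]
    - [-6.75, 1.74, 0, 0]
  grip: 0
  newtons: 40

```text
clock: 36.53
position: [0.5886, 0.0554, 0.242]
ee_rot: [0.23, 0.104, 0.967, -0.024]
contact_force: [-0.2, -0.9, -0.1]
width: -0.0
gripper_force: 0.0
```

```bash
python3 - <<'E'
from h import *
go([*case(115,0),.15],[*case(90,0),.15],[*case(65,0),.148],[*case(40,0),.148],[*case(10,0),.148]);print(np.round(get_state()["qpos"],2))
E
```

```text
at [0.5886 0.0554 0.242 ] z [ 0.44  -0.094 -0.893] F [-0.2 -0.9 -0.1] case xy [115.6  -0.8]
 d [1.68 0.02 3.27] rows>= 3.0
 d [ 0.89 -0.03 -0.45] rows>= 1.0
 d [ 0.93 -0.03 -0.38] rows>= 1.0
 d [ 0.89 -0.03 -0.45] rows>= 1.0
 d [ 1.07 -0.04 -0.54] rows>= 1.0
[ 0.04  0.12  1.84 -0.17  0.74 -1.22]
```

drive_tool:
  rows:
    - [0.4, 0, 0.8, 0]
    - [0.8, 0, 1.6, 0]
    - [1.2, 0, 2.4, 0]
    - [1.5, 0, 3, 0]
    - [1.68, 0, 3.27, 0]
    - [1.68, 0, 3.27, 0]
    - [1.68, 0, 3.27, 0]
    - [1.68, 0, 3.27, 0]

```text
clock: 37.2
position: [0.5869, 0.0563, 0.1525]
ee_rot: [0.232, 0.104, 0.967, -0.023]
contact_force: [0.8, 1.0, -0.3]
width: 0.0002
gripper_force: 0.0
```

drive_tool:
  rows:
    - [0.2, 0, -0.1, 0]
    - [0.4, 0, -0.2, 0]
    - [0.6, -0.01, -0.3, 0]
    - [0.8, -0.02, -0.4, 0]
    - [1, -0.03, -0.5, 0]
    - [1.2, -0.04, -0.58, 0]
    - [1.4, -0.05, -0.66, 0]
    - [1.6, -0.05, -0.74, 0]

```text
clock: 37.87
position: [0.5439, 0.0645, 0.151]
ee_rot: [0.232, 0.104, 0.967, -0.023]
contact_force: [3.1, -0.1, 4.2]
width: -0.0001
gripper_force: 1.8
```

```bash
python3 - <<'E'
from h import *
go([*case(65,0),.148],[*case(40,0),.148],[*case(10,0),.148])
E
```

```text
at [0.5439 0.0645 0.151 ] z [ 0.444 -0.093 -0.891] F [ 3.1 -0.1  4.2] case xy [70.1 -0. ]
 d [ 0.24 -0.01  0.02] rows>= 1.0
 d [ 0.89 -0.03 -0.45] rows>= 1.0
 d [ 1.07 -0.04 -0.54] rows>= 1.0
```

The lid is moving at about 3 N. Continuing to pull it over.

drive_tool:
  rows:
    - [0.28, -0.01, -0.08, 0]
    - [0.56, -0.02, -0.2, 0]
    - [0.84, -0.03, -0.33, 0]
    - [1.12, -0.04, -0.46, 0]
    - [1.4, -0.05, -0.59, 0]
    - [1.68, -0.06, -0.72, 0]
    - [1.96, -0.07, -0.85, 0]
    - [2.2, -0.08, -0.97, 0]

```text
clock: 38.53
position: [0.4821, 0.0751, 0.1456]
ee_rot: [0.229, 0.104, 0.968, -0.024]
contact_force: [1.8, -0.0, 1.1]
width: 0.0002
gripper_force: 0.7
```

```bash
python3 - <<'E'
from h import *
go([*case(-10,0),.146],[*case(-25,0),.132],[*case(-36,0),.118])
E
```

```text
at [0.4821 0.0751 0.1456] z [ 0.439 -0.094 -0.894] F [ 1.8 -0.   1.1] case xy [ 7.4 -0.9]
 d [ 0.61  0.02 -0.33] rows>= 1.0
 d [ 0.79 -0.02  0.23] rows>= 1.0
 d [ 0.64 -0.01  0.3 ] rows>= 1.0
```

drive_tool:
  rows:
    - [0.25, 0, -0.14, 0]
    - [0.5, 0.01, -0.26, 0]
    - [0.8, 0.01, -0.28, 0]
    - [1.1, 0, -0.2, 0]
    - [1.4, 0, -0.1, 0]
    - [1.7, 0, 0.04, 0]
    - [2.04, 0, 0.2, 0]
    - [2.04, 0, 0.2, 0]

```text
clock: 39.2
position: [0.4382, 0.084, 0.1165]
ee_rot: [0.227, 0.104, 0.968, -0.024]
contact_force: [0.2, 0.2, -0.6]
width: -0.0003
gripper_force: 0.0
```

```bash
python3 - <<'E'
from h import *
go([*case(-40,0),.112],[*case(-40,0),.105]);print(np.round(get_state()["qpos"],2))
X,u,im=cloud("wrist","w19.npz");Y=incase(X)
for y in(-60,60):
    m=(abs(Y[:,1]-y)<15)&(Y[:,0]>-60)&(Y[:,0]<20)&(Y[:,2]>70);P=Y[m][:,[0,2]]
    if m.sum()>30:print("lid slope",y,m.sum(),np.polyfit(P[:,0],P[:,1],1))
E
```

```text
at [0.4382 0.084  0.1165] z [ 0.435 -0.095 -0.895] F [ 0.2  0.2 -0.6] case xy [-37.4  -0.2]
 d [0.17 0.   0.12] rows>= 1.0
 d [0.12 0.   0.25] rows>= 1.0
[ 0.16  0.08  2.28 -0.45  0.38 -0.82]
lid slope -60 4933 [ 0.14291554 94.88944098]
lid slope 60 5294 [ 0.11938932 93.96875056]
```

drive_tool:
  rows:
    - [0.06, 0, 0.04, 0]
    - [0.12, 0, 0.08, 0]
    - [0.17, 0, 0.12, 0]
    - [0.2, 0, 0.18, 0]
    - [0.23, 0, 0.24, 0]
    - [0.26, 0, 0.3, 0]
    - [0.29, 0, 0.37, 0]
    - [0.29, 0, 0.37, 0]

```text
clock: 39.92
position: [0.4392, 0.0848, 0.1078]
ee_rot: [0.231, 0.104, 0.967, -0.023]
contact_force: [-3.6, 1.3, 4.8]
width: 0.0001
gripper_force: 2.7
```

```bash
python3 - <<'E'
from h import *
go([*case(-40,0),.102])
X,u,im=cloud("wrist","w20.npz");Y=incase(X)
for y in(-60,60):
    for x in(-45,-30,-15,0,15):
        m=(abs(Y[:,1]-y)<12)&(abs(Y[:,0]-x)<4)&(Y[:,2]>60)
        if m.sum()>5:print(y,x,m.sum(),np.median(Y[m,2]).round(1),end="; ")
E
```

```text
at [0.4392 0.0848 0.1078] z [ 0.441 -0.093 -0.892] F [-3.6  1.3  4.8] case xy [-36.5   0.9]
 d [ 0.23 -0.04  0.14] rows>= 1.0
-60 -45 541 86.4; -60 -30 386 87.0; -60 -15 324 86.5; -60 0 234 86.1; -60 15 17 85.7; 60 -45 567 86.5; 60 -30 393 87.1; 60 -15 331 86.6; 60 0 268 86.1; 60 15 76 85.7;
```

The lid is resting on the catch, with its front about 4 mm high. Pressing on.

drive_tool:
  rows:
    - [0.03, 0, 0.05, 0]
    - [0.06, 0, 0.1, 0]
    - [0.09, 0, 0.15, 0]
    - [0.11, 0, 0.19, 0]
    - [0.13, 0, 0.23, 0]
    - [0.13, 0, 0.23, 0]
    - [0.13, 0, 0.23, 0]
    - [0.13, 0, 0.23, 0]

```text
clock: 40.63
position: [0.4394, 0.0849, 0.1039]
ee_rot: [0.233, 0.104, 0.967, -0.023]
contact_force: [-21.7, 1.9, 42.3]
width: -0.0001
gripper_force: 20.7
```

```bash
python3 - <<'E'
from h import *
go([*case(-40,0),.100])
X,u,im=cloud("wrist","w21.npz");Y=incase(X)
for y in(-60,60):
    for x in(-45,-30,-15,0,15):
        m=(abs(Y[:,1]-y)<12)&(abs(Y[:,0]-x)<4)&(Y[:,2]>60)
        if m.sum()>5:print(y,x,m.sum(),np.median(Y[m,2]).round(1),end="; ")
E
```

```text
at [0.4394 0.0849 0.1039] z [ 0.446 -0.094 -0.89 ] F [-21.7   1.9  42.3] case xy [-36.4   1. ]
 d [ 0.2  -0.04  0.07] rows>= 1.0
-60 -45 549 83.4; -60 -30 392 84.2; -60 -15 334 84.2; -60 0 213 84.2; -60 15 8 84.0; 60 -45 583 83.3; 60 -30 409 84.2; 60 -15 335 84.2; 60 0 259 84.3; 60 15 52 84.3;
```

The lid is flat, slope 0 at 83 to 84 mm, so the catch has snapped. Withdrawing straight up and verifying.

drive_tool:
  rows:
    - [-0.08, 0, -0.16, 0]
    - [-0.16, 0, -0.32, 0]
    - [-0.35, 0, -0.7, 0]
    - [-0.6, 0, -1.2, 0]
    - [-0.9, 0, -1.8, 0]
    - [-1.3, 0, -2.6, 0]
    - [-1.7, 0, -3.4, 0]
    - [-2, 0, -4, 0]

```text
clock: 41.35
position: [0.4391, 0.0848, 0.2141]
ee_rot: [0.231, 0.104, 0.967, -0.023]
contact_force: [-0.2, 0.3, 0.2]
width: 0.0002
gripper_force: 0.0
```

```bash
python3 - <<'E'
from h import *
go();X,u,im=cloud("wrist","w22.npz");Y=incase(X)
for y in(-60,0,60):
    for x in(-45,-30,0,30,60):
        m=(abs(Y[:,1]-y)<10)&(abs(Y[:,0]-x)<4)&(Y[:,2]>60)&(Y[:,2]<110)
        if m.sum()>5:print(y,x,np.median(Y[m,2]).round(1),end="; ")
i=eyes.camera_info("scene");p,_=eyes.get_image("scene");q,_=eyes.get_image("side")
a=cv2.resize(p[150:290,215:345,::-1],None,fx=3.2,fy=3.2,interpolation=cv2.INTER_CUBIC);b=cv2.resize(q[130:270,265:375,::-1],None,fx=3.2,fy=3.2,interpolation=cv2.INTER_CUBIC);cv2.imwrite("pics/final.png",np.hstack([a,b]));print(np.hstack([a,b]).shape)
E
```

```text
at [0.4391 0.0848 0.2141] z [ 0.442 -0.093 -0.892] F [-0.2  0.3  0.2] case xy [-36.7   0.9]
-60 -45 83.6; -60 -30 84.3; -60 0 84.3; -60 30 84.3; 0 -45 83.6; 0 -30 84.3; 0 0 84.3; 0 30 84.3; 60 -45 83.5; 60 -30 84.4; 60 0 84.4; 60 30 84.4; (448, 768, 3)
```

View pics/final.png

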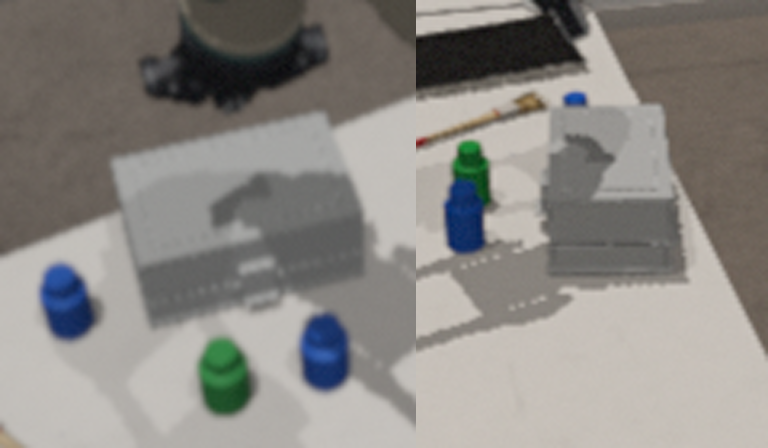

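The crops show the case shut at left (240,220) and right (610,190), with its lid flat and the catch engaged. The blue and green weights and the brush are where they were, and the gripper is clear. Handing in.

```bash
python3 -c "
from rig import order
print(order.sign_off())"
```

```text
the job is handed in; nothing more can be done
None
```

Job handed in at about 41 s: each weight is upright on the floor of its own pocket, the little weights are unmoved, and the lid measured flat and stayed shut after I let go. Joint 6 briefly read 2.704 against its 2.70 limit, and the fingertips pressed the lid with about 42 N vertically at the end.

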